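# Fit the stored slide insert to the microscope stage and load it

## Robot

A 7-joint arm with a two-finger parallel gripper is mounted at the origin on the work surface. World frame = base frame: x ahead of the robot, y to its left, z up, the work surface at z = 0. Lengths are in m, angles in rad, forces in N, time in s.
With the tool pointing down it reaches from about 0.425 to 0.925 m from the base axis. Payload 6.8 kg.
Tool frame: the origin (TCP) lies on the mounting face of the last link; the fingertips stand 173 mm ahead of it and the grasp point (between the pads) lies 155 mm ahead of it; z points along the fingers, y is the line along which they close (so a half turn about z gives the same grasp; the last joint's range is limited). The gripper opens to 85 mm and grips with 20 to 120 N. Pads are 22 mm wide; open, the fingers measure 114 mm over their backs; the gripper's body (76 mm by 85 mm) begins 54 mm behind the grasp point. The pads swing forward as they close: fully open they stand 13 mm farther back than shut.
Start: joints at [1.113, 0.477, 0.022, 1.555, -0.011, 1.109, -0.083], TCP at [0.231, -0.634, 0.405] pointing down, gripper open.
Joint ranges: [-2.96, 2.96], [-0.34, 2.1], [-1.41, 1.46], [0.24, 2.44], [-1.37, 4.51], [0.17, 1.92], [-2.96, 2.96]. Speed limits (rad/s): [2.39, 2.39, 3.14, 3.14, 3.14, 3.14, 3.14].

## Interface

Orientations are given as a rotation vector (axis times angle).
In Python, from bench import r gives the robot as it stands.
- The arm moves only by the tool arm_command, never from a script. Its argument "plan" is a list of rows, each an object of numbers: "claw": the closure, from 0 (fully open) to 1 (shut); "tx", "ty", "tz": the shift along the tool's x, y, z in m; "ax", "ay", "az": the turn, a rotation vector about the tool's x, y, z in degrees. A call has exactly 10 rows; each row shifts and turns the commanded pose from where the row before left it, along the tool's axes as they then stand; what a row does not reach is not made up. A row lasts 1/12 s, in which the tool goes at most 41.7 mm and 7.16 degrees, less where a joint would pass 70% of its speed; a pose out of reach is approached as far as the arm can. A call is refused whole if a number of a shift passes 0.0417 or a number of a turn 7.16, either way. A call with a gripper value outside its range is refused whole. The fingers move at their own pace and stop on an object; "squeeze" is the grip in N (left out, the last holds). Time passes only in rows, so rows that do not move let the fingers close, or fill a call up. It gives the time, the measured TCP pose, the force, the opening and the grip force at its end, in the units of the state.
- r.get_obs(): the state, without advancing time (a new reading comes with each control period).
- r.grab_frame(name): name is "side" or "top"; returns the picture (420x560x3 uint8, red, green, blue); there is no depth.
- r.camera_model(name): a dict with "fx", "fy", "cx", "cy" (pixels), "k1" (the pictures are not rectified: a ray, as slopes to the right and down, at radius r is drawn at 1 + k1 r^2 times it, then the intrinsics apply), "position" and "orientation" of the camera in the world. Camera axes: x right, y up, looking along -z (the intrinsics and any distortion apply to the point x, -y, -z); pixel columns grow to the right and rows downward; lengths in m; the calibration is good to about 2 mm. A picture is of the moment at which its call begins. camera_model takes no time and is no camera call.
- r.hand_in(): hands the job in; it is judged then, once.
Trained networks look in the newest picture that a camera, given by its name, has taken for a name from the list of things; names that differ only in an ending like _2 or _b are one class to them, and where a whole thing is asked for, a point or a joint stands for the part that bears it (a point fixed in the world has none). Each returns a list of dicts, best first, with "confidence" (0 to 1); they miss things now and then, are a little off and sometimes report something else, mostly with a low value. They report only what shows in the picture. A call takes as long as a camera call. They do not tell look-alikes from the thing itself.
- r.boxes_of(target, camera): "location" ([x, y, z] in m, in the coordinates of the camera as it stood for that picture, good to about 4 mm: the middle of the surface that is visible of it).
- r.tip_of(target, camera): "location" ([x, y, z] in m, in the coordinates of the camera as it stood for that picture, good to about 4 mm: a listed point, or the origin of a listed thing).
The state is a dict: "clock": time; "joints": joint angles; "qvel": joint speeds; "tau": joint torques, N m; "tcp_pos": TCP position; "orientation": TCP orientation; "contact_force": force on the tool from outside, world axes, zero at the start; "moment": the same for the moment, N m; "grip_width": finger opening in m; "gripper_force": force on a finger pad.
Only numpy, scipy, OpenCV 4.12 (cv2) and the standard library are available. Lean on these libraries where they do the work, as an engineer would, in place of code of your own. Each camera call takes 0.05 s, during which the arm holds its last target. There are 200 camera calls.

## Task

Strip the storage stand in order: lift off every wing nut, then both white spacers, and put them all in the yellow parts tray. Then lift the blue slide insert off the studs and push its two ears down into the spring-clip slots of the black microscope stage until it sits flat. Lastly lay each orange chamber slide flat in its own pocket of the seated insert, leaving the other things on the bench alone.

Things in the scene. Friction and masses are not known exactly. Their poses are not given: they have to be found in the camera images.
- stand: Fixed green storage stand, base plate 110 (x) x 140 (y) x 12 mm; origin at the centre of its underside on the bench, z up. Two upright steel studs, 14 mm in diameter, at x = 0, y = -45 and +45 mm of its frame; tips 76 mm above the bench. From the bottom they carry the insert (flat on the base plate, origins in line), a spacer on each stud, and on one or both a wing nut.
- nut1: Brass quick-release wing nut: it slides straight up off the stud without turning. Round hub 32 mm across, 22 mm tall, through-bore 17 mm; two wings 8 mm thick along its x axis, 68 mm tip to tip, from 8 to 26 mm above its underside. Origin at the centre of the underside, z up the bore. 80 g. Grip the hub across its y axis. One or two nuts are present.
- nut2: The other wing nut, same sizes; may be absent.
- spacer1: White plastic sleeve spacer, 42 mm outside, 18 mm bore, 32 mm tall, 60 g; origin at the centre of its underside, z along the bore. Starts on one of the studs.
- spacer2: The other spacer, same sizes, on the other stud.
- insert: Blue metal slide insert, 350 g: plate 132 (x) x 150 (y) x 6 mm; origin at the centre of its underside, z up. An ear 30 mm wide (x), 6 mm thick, sticks out at each y end, to y = +-91 mm. Red grip fin in the middle: 10 mm thick (x), 40 mm long (y), top 38 mm above the underside. Stud holes 19 mm wide at x = 0, y = +-45 mm. A slide pocket either side of the fin. Fits either way round.
- pocket_a (a point): Centre of the floor (the plate's top) of one pocket of the insert, at x = -48 mm; axes as the insert's. A pocket is 80 mm long (along y) and 30 mm wide (along x), marked by black tabs 3 mm high at its ends and near its four corners; the long sides are open for the fingers over the middle 46 mm.
- pocket_b (a point): The same for the other pocket, at x = +48 mm of the insert.
- stage: Fixed black microscope stage, 170 (x) x 220 (y) mm, deck 30 mm high; origin underneath its centre, on the bench, z up. Two steel ledges, tops 46 mm up, carry the insert's plate. At each y end two white jaws (tops 66 mm up, inner faces at y = +-77.5 mm) form an upright slot 37 mm wide in x, open above, lined with two copper spring-leaf clips.
- stage_seat (a point): Where the insert's origin belongs when home: midway between the slots, 46 mm above the bench; axes as the stage's (insert's y along this y). The clips in each slot are 38 mm apart at 70 mm above the bench, narrowing to 25 mm at 55 mm: pushing the ears down past them takes 5 to 20 N on top of its weight, by friction; they spring back over the ears once home.
- tray: Fixed yellow open parts tray, outside 160 (x) x 194 (y) x 32 mm high, walls and floor 4 mm; origin at the centre of its underside on the bench, z up.
- slide1: Chamber slide with four orange wells, 26 (x) x 76 (y) x 16 mm, 40 g; origin at the centre of its underside, z up. Starts lying on the bench between robot and stage. One or two slides are present.
- slide2: The other chamber slide, same sizes; may be absent.
- media_bottle: Bystander: amber bottle 60 mm wide, 130 mm tall; origin underneath. Leave alone.
- petri_dish: Bystander: closed clear dish 90 mm wide, 16 mm tall; origin underneath. Leave alone.
- marker: Bystander: white marker pen 130 mm long, lying; origin underneath its middle. Leave alone.
- tip_box: Bystander: green box 85 x 120 x 60 mm; origin underneath. Leave alone.
- beaker: Bystander: glass beaker 70 mm wide, 70 mm tall; origin underneath. Leave alone.
- jar: Bystander: white jar with blue cap 60 mm wide, 75 mm tall; origin underneath. Leave alone.
Mind the look-alikes: they are no part of the job. Leave any purple look-alike of the spacer1 alone. What is shaped like the insert but green or pink is not meant.

How it is judged:
By the outcome, as a careful person would: the job done as asked, in the order asked, and still so for the second after the job is handed in, with the robot touching nothing.
Of nut1, nut2 only 1 to 2 are there at a start; the rules pass over those that are not, and their reading is None.
Of slide1, slide2 only 1 to 2 are there at a start; the rules pass over those that are not, and their reading is None.
At some moment in a run one of slide1, slide2 may be knocked a few centimetres aside while the robot is not near it.
Once in a run the grip may slacken for a moment while it holds something.
It also fails if it takes over 210 s, if anything falls off the work surface, if the arm or the gripper's body presses on something with over 40 N, if the wrist force passes 120 N, or if a joint passes its speed limit or range.

## Working session

There is one attempt and no reset: what is moved stays moved. The work goes in short steps, Python scripts to look and compute and a tool call to move; the robot and the scene stay as the last step left them, time stands still between calls to the robot, and variables do not carry over. Pictures are saved under pics/ and viewed, at most 14 in all, crops included, and the job is handed in when it is done.

Besides the shell and the picture viewer there is one more tool, called after "Request:" by a JSON object that holds its "fn" and its "kwargs". arm_command: Moves the arm, as the interface text tells. Its arguments: {"type":"object","properties":{"plan":{"type":"array","items":{"type":"object","properties":{"claw":{"type":"number"},"tx":{"type":"number"},"ty":{"type":"number"},"tz":{"type":"number"},"ax":{"type":"number"},"ay":{"type":"number"},"az":{"type":"number"}}}},"squeeze":{"type":"number"}},"required":["plan"]}

```bash
ls; mkdir -p pics; cat > h.py <<'E'
import numpy as np, cv2
from scipy.spatial.transform import Rotation as R
from bench import r
def cam(n):
    m=r.camera_model(n); o=np.array(m["orientation"],float)
    Rm=R.from_rotvec(o).as_matrix() if o.size==3 else (o if o.shape==(3,3) else R.from_quat(o).as_matrix())
    return m,np.array(m["position"]),Rm
def w(n,p):
    m,P,Rm=cam(n); return P+Rm@np.array(p)
def px2w(n,u,v,z):
    m,P,Rm=cam(n); x=(u-m["cx"])/m["fx"]; y=(v-m["cy"])/m["fy"]
    a,b=x,y
    for _ in range(20):
        s=1+m["k1"]*(a*a+b*b); a,b=x/s,y/s
    d=Rm@np.array([a,-b,-1]); return P+d*(z-P[2])/d[2]
def w2px(n,q):
    m,P,Rm=cam(n); c=Rm.T@(np.array(q)-P); a,b=c[0]/-c[2],-c[1]/-c[2]; s=1+m["k1"]*(a*a+b*b)
    return m["cx"]+m["fx"]*a*s, m["cy"]+m["fy"]*b*s
def save(n,f,box=None,k=1):
    i=r.grab_frame(n)[:,:,::-1]
    if box: i=i[box[1]:box[3],box[0]:box[2]]
    cv2.imwrite("pics/"+f,cv2.resize(i,None,fx=k,fy=k,interpolation=cv2.INTER_CUBIC))
def st():
    o=r.get_obs(); M=R.from_rotvec(o["orientation"]).as_matrix()
    print("t",round(o["clock"],2),"tcp",np.round(o["tcp_pos"],4),"x",np.round(M[:,0],3),"y",np.round(M[:,1],3),"z",np.round(M[:,2],3),"F",np.round(o["contact_force"],1),"w",round(o["grip_width"],4),"gf",round(float(o["gripper_force"]),1))
E
python3 - <<'E'
from h import *
for n in("side","top"):
    print(r.camera_model(n)); save(n,n+"0.png",k=1.4)
st(); print(np.round(r.get_obs()["joints"],3))
for t in("stand","nut1","spacer1","insert","stage","stage_seat","tray","slide1"):
    for n in("top","side"):
        for d in r.tip_of(t,n): print(t,n,np.round(w(n,d["location"]),3),round(d["confidence"],2))
E
```

```text
pics
{'fx': 379.10971939692325, 'fy': 379.10971939692325, 'cx': 279.41482219536186, 'cy': 208.2140070335305, 'k1': -0.0821087918910183, 'position': array([ 0.38174746, -0.5455163 ,  0.69830344]), 'orientation': array([ 0.75110256, -0.09345348, -0.25671945])}
{'fx': 520.4900107864875, 'fy': 520.4900107864875, 'cx': 283.7926079321627, 'cy': 212.0576809599461, 'k1': -0.04301378807643812, 'position': array([0.33042369, 0.01565244, 1.6040361 ]), 'orientation': array([ 0.10421249, -0.1146881 , -1.5897567 ])}
t 0.1 tcp [ 0.2313 -0.6339  0.4038] x [ 0.939  0.343 -0.   ] y [ 0.343 -0.939 -0.002] z [-0.001  0.002 -1.   ] F [ 0.4  0.8 -0.1] w 0.0854 gf 0.0
[ 1.113  0.478  0.022  1.556 -0.012  1.109 -0.083]
stand top [ 0.497 -0.322 -0.005] 0.36
nut1 top [ 0.511 -0.362  0.05 ] 0.57
nut1 side [ 0.5   -0.366  0.047] 0.77
spacer1 top [ 0.482 -0.274  0.019] 0.61
spacer1 top [ 0.633 -0.321  0.   ] 0.56
spacer1 top [ 0.503 -0.364  0.02 ] 0.39
spacer1 top [ 0.543 -0.308  0.019] 0.17
spacer1 top [ 0.509 -0.363  0.052] 0.16
spacer1 side [ 0.482 -0.276  0.018] 0.87
spacer1 side [ 0.633 -0.321 -0.001] 0.85
spacer1 side [ 0.507 -0.361  0.015] 0.64
insert top [ 0.253 -0.251 -0.   ] 0.95
insert top [ 0.498 -0.322  0.014] 0.82
insert top [ 0.35   0.117 -0.002] 0.73
insert side [ 0.495 -0.323  0.015] 0.9
insert side [ 0.353  0.107 -0.001] 0.89
insert side [ 0.252 -0.253 -0.   ] 0.66
insert side [ 0.681 -0.403  0.003] 0.5
insert side [ 0.608 -0.034 -0.004] 0.42
stage top [ 0.607 -0.027 -0.001] 0.9
stage side [ 0.607 -0.029 -0.005] 0.61
stage_seat top [ 0.452 -0.336  0.019] 0.74
stage_seat top [ 0.611 -0.025  0.043] 0.59
stage_seat side [ 0.491  0.328 -0.001] 0.31
tray top [0.492 0.328 0.002] 0.92
tray side [ 0.492  0.324 -0.001] 0.59
slide1 top [ 0.42  -0.069  0.002] 0.77
slide1 side [ 0.422 -0.064 -0.002] 0.86
```

View pics/side0.png

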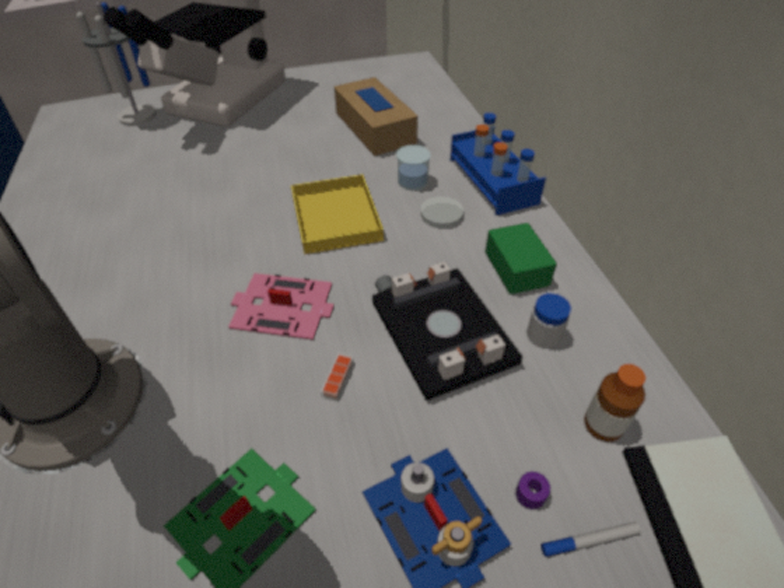

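View pics/top0.png

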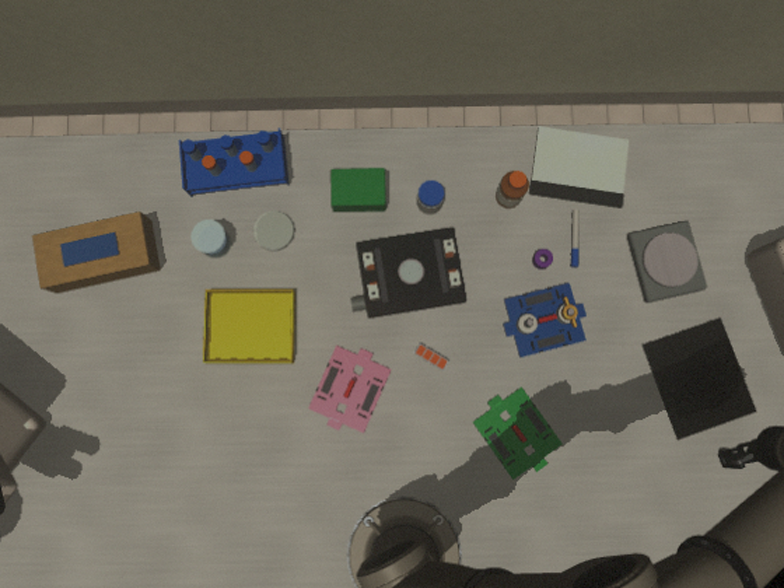

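Side view: the blue insert sits on the stand near (430,510), with one brass wing nut at (455,540) and a bare spacer at (417,480). There is one orange slide at (338,375), the tray at (337,213) and the stage at (445,330). The candidates are:
- Insert: blue (430,515), green (240,520) or pink (282,305). Blue fits because it is the one on the studs.
- Spacer: white on the studs or the purple ring (533,489). White is meant.

One enlarged crop each to confirm and measure.

```bash
python3 - <<'E'
from h import *
i=r.grab_frame("top")[:,:,::-1]; j=r.grab_frame("side")[:,:,::-1]
a=cv2.resize(i[195:265,350:430],(400,350),interpolation=3); b=cv2.resize(i[155:235,245:340],(400,337),interpolation=3)
c=cv2.resize(j[315:420,250:370],(400,350),interpolation=3)
im=np.zeros((600,800,3),np.uint8); im[:350,:400]=a; im[:337,400:]=b;im=im.copy()
im[350:600,:]=0
cv2.imwrite("pics/c1.png",im[:350]); cv2.imwrite("pics/c2.png",cv2.resize(j[315:420,250:370],None,fx=5,fy=5,interpolation=3))
E
```

```text
(no output)
```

View pics/c1.png

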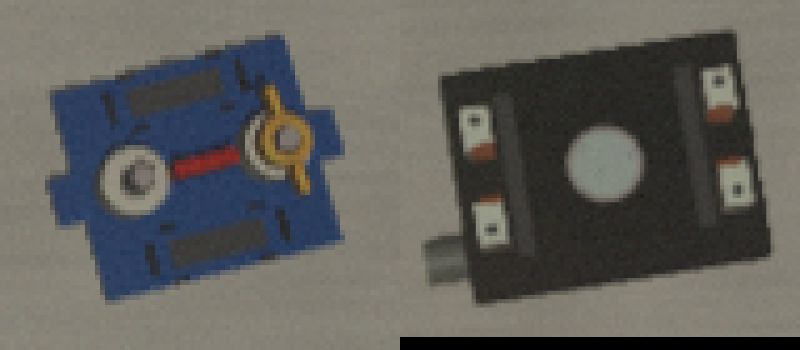

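View pics/c2.png

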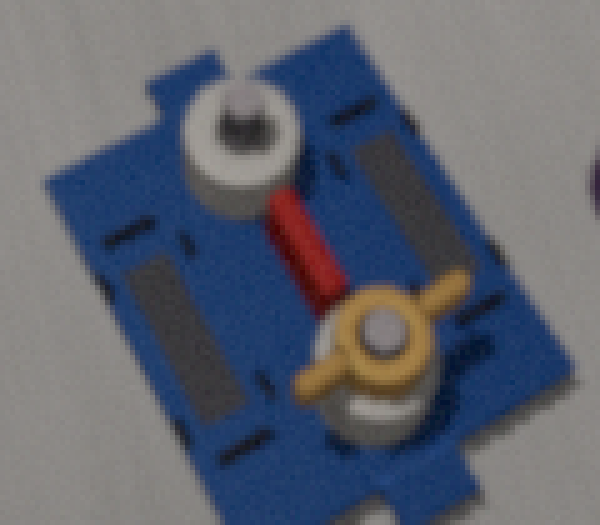

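The crops confirm the blue insert carries two white spacers, with one nut on the far-right stud. Key pixels in the top crop:
- Nut wing tips: (268,90) and (305,188)
- Spacer: (136,180)
- Insert corners: (50,90), (283,35), (343,238), (105,300)
- Stage corners: (440,75), (735,30), (770,257), (475,303)

```bash
python3 - <<'E'
from h import *
A=lambda x,y,z:px2w("top",350+x/5-.5,195+y/5-.5,z)
B=lambda x,y,z:px2w("top",245+(x-400)/4.21-.5,155+y/4.21-.5,z)
a=A(268,90,.074);b=A(305,188,.074);print("nut wings",a,b,(a+b)/2,np.degrees(np.arctan2(*(a-b)[1::-1])))
print("hub",A(287,140,.072),"sp",A(136,180,.05))
def rect(F,P,z):
    q=np.array([F(x,y,z) for x,y in P]);print(q.mean(0));
    yv=(q[0]+q[3]-q[1]-q[2]);xv=q[0]+q[1]-q[2]-q[3]
    print(" yaw",np.degrees(np.arctan2(-yv[0],yv[1])),np.degrees(np.arctan2(xv[1],xv[0])),np.linalg.norm(xv)/2,np.linalg.norm(yv)/2)
rect(A,[(50,90),(283,35),(343,238),(105,300)],.018)
rect(B,[(440,75),(735,30),(770,257),(475,303)],.03)
# jaws tops z .066
print("jaws",B(473,116,.066),B(715,76,.066),B(735,182,.066),B(489,214,.066))
# side: nut hub, spacer
C=lambda x,y,z:px2w("side",250+x/5-.5,315+y/5-.5,z)
print("side hub",C(383,330,.076),"wing",(C(457,280,.076)+C(307,385,.076))/2,"sp",C(240,132,.05))
rect(C,[(45,182),(345,28),(575,370),(200,585)],.018)
D=[r.tip_of("slide1",n) for n in("top","side")]
i=r.grab_frame("top"); h=cv2.cvtColor(i,cv2.COLOR_RGB2HSV)
m=cv2.inRange(h[230:280,280:340],(3,120,100),(15,255,255)); ys,xs=np.nonzero(m); 
(c,s,ang)=cv2.minAreaRect(np.c_[xs,ys].astype(np.float32)); print(c,s,ang,len(xs))
bx=cv2.boxPoints((c,s,ang)); q=np.array([px2w("top",280+x,230+y,.016) for x,y in bx]); print(np.round(q,4), q.mean(0))
E
```

```text
nut wings [ 0.53536006 -0.35213485  0.074     ] [ 0.47629105 -0.37104832  0.074     ] [ 0.50582555 -0.36159159  0.074     ] 17.754692606678468
hub [ 0.50537879 -0.3623677   0.072     ] sp [ 0.48568776 -0.27518831  0.05      ]
[ 0.49723325 -0.31829606  0.018     ]
 yaw 12.600349211185613 12.815154977930623 0.1315874257930585 0.15079677662409738
[ 0.60647938 -0.02750365  0.03      ]
 yaw 7.676399889722795 7.211223658659984 0.17019556482092035 0.21789749131103267
jaws [0.63794008 0.06702295 0.066     ] [ 0.66348957 -0.1068604   0.066     ] [ 0.58618259 -0.11865159  0.066     ] [0.56687079 0.05681146 0.066     ]
side hub [ 0.50364625 -0.36459545  0.076     ] wing [ 0.50356072 -0.36515681  0.076     ] sp [ 0.48324296 -0.27748555  0.05      ]
[ 0.48953801 -0.32178534  0.018     ]
 yaw 102.33300237917184 100.02082347742272 0.1473562898418762 0.13819576284510285
(27.764705657958984, 24.558822631835938) (22.4663143157959, 6.345447540283203) 30.963754653930664 122
[[ 0.4301 -0.0335  0.016 ]
 [ 0.4465 -0.0438  0.016 ]
 [ 0.41   -0.1016  0.016 ]
 [ 0.3937 -0.0912  0.016 ]] [ 0.4200986  -0.06751559  0.016     ]
```

Request:
{"fn": "arm_command", "kwargs": {"plan": [{"tx": 0.0343,"ty": -0.0175,"az": 2.3},{"tx": 0.0343,"ty": -0.0175},{"tx": 0.0343,"ty": -0.0175},{"tx": 0.0343,"ty": -0.0175},{"tx": 0.0343,"ty": -0.0175},{"tx": 0.0343,"ty": -0.0175},{"tx": 0.0343,"ty": -0.0175},{"tx": 0.0343,"ty": -0.0175},{"tx": 0.0343,"ty": -0.0175},{"tx": 0.0343,"ty": -0.0175}]}}

```text
invalid input at $.plan[0]: expected keys claw, tx, ty, tz, ax, ay, az
```

Request:
{"fn": "arm_command", "kwargs": {"plan": [{"tz": 0.035,"claw": 0.35},{"tz": 0.035,"claw": 0.35},{"tz": 0.02,"claw": 0.35},{"claw": 0.35},{"claw": 0.35},{"claw": 0.35},{"claw": 0.35},{"claw": 0.35},{"claw": 0.35},{"claw": 0.35}], "squeeze": 40}}

```text
invalid input at $.plan[0]: expected keys claw, tx, ty, tz, ax, ay, az
```

```bash
cat >> h.py <<'E'
def to(x,y,z,yaw=None):
    o=r.get_obs(); M=R.from_rotvec(o["orientation"]).as_matrix(); p=o["tcp_pos"]
    ps=np.arctan2(M[1,0],M[0,0]); az=0
    if yaw is not None: az=(np.degrees(ps)-yaw+180)%360-180; ps=np.radians(yaw)
    d=np.array([x,y,z])-p; c,s=np.cos(ps),np.sin(ps)
    print("yaw now",round(np.degrees(np.arctan2(M[1,0],M[0,0])),2),"az first",round(az,2),"then tx,ty,tz",np.round([d[0]*c+d[1]*s,d[0]*s-d[1]*c,-d[2]],4),"rows",round(np.linalg.norm(d)/.038,1))
E
python3 - <<'E'
from h import *
st(); to(.504,-.363,.225,17.75); save("side","s1.png",(200,250,420,415),3.6)
E
```

```text
t 1.15 tcp [ 0.2313 -0.6341  0.4047] x [0.939 0.343 0.   ] y [ 0.343 -0.939  0.   ] z [ 0. -0. -1.] F [ 0.6  0.6 -0.4] w 0.0854 gf 0.0
yaw now 20.04 az first 2.29 then tx,ty,tz [ 0.3423 -0.1751  0.1797] rows 11.2
```

View pics/s1.png

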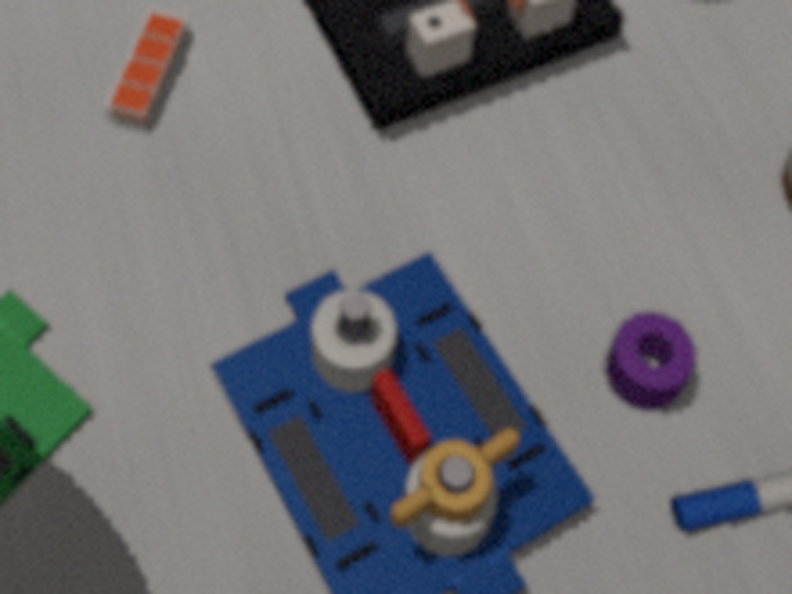

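The picture shows the scene unchanged: nut at (455,470), spacer at (355,330). The call was refused because every key is needed in each row.

Request:
{"fn": "arm_command", "kwargs": {"plan": [{"claw": 0.2,"tx": 0.0343,"ty": -0.0175,"tz": 0,"ax": 0,"ay": 0,"az": 2.3},{"claw": 0.2,"tx": 0.0343,"ty": -0.0175,"tz": 0,"ax": 0,"ay": 0,"az": 0},{"claw": 0.2,"tx": 0.0343,"ty": -0.0175,"tz": 0,"ax": 0,"ay": 0,"az": 0},{"claw": 0.2,"tx": 0.0343,"ty": -0.0175,"tz": 0,"ax": 0,"ay": 0,"az": 0},{"claw": 0.2,"tx": 0.0343,"ty": -0.0175,"tz": 0,"ax": 0,"ay": 0,"az": 0},{"claw": 0.2,"tx": 0.0343,"ty": -0.0175,"tz": 0,"ax": 0,"ay": 0,"az": 0},{"claw": 0.2,"tx": 0.0343,"ty": -0.0175,"tz": 0,"ax": 0,"ay": 0,"az": 0},{"claw": 0.2,"tx": 0.0343,"ty": -0.0175,"tz": 0,"ax": 0,"ay": 0,"az": 0},{"claw": 0.2,"tx": 0.0343,"ty": -0.0175,"tz": 0,"ax": 0,"ay": 0,"az": 0},{"claw": 0.2,"tx": 0.0343,"ty": -0.0175,"tz": 0,"ax": 0,"ay": 0,"az": 0}], "squeeze": 40}}

```text
clock: 2.03
tcp_pos: [0.5047, -0.3604, 0.405]
orientation: [3.104, 0.484, 0.001]
contact_force: [0.7, -0.6, -0.1]
grip_width: 0.0683
gripper_force: 0.0
```

Request:
{"fn": "arm_command", "kwargs": {"plan": [{"claw": 0.3,"tx": 0,"ty": 0,"tz": 0.035,"ax": 0,"ay": 0,"az": 0},{"claw": 0.3,"tx": 0,"ty": 0,"tz": 0.035,"ax": 0,"ay": 0,"az": 0},{"claw": 0.3,"tx": 0,"ty": 0,"tz": 0.03,"ax": 0,"ay": 0,"az": 0},{"claw": 0.3,"tx": 0,"ty": 0,"tz": 0,"ax": 0,"ay": 0,"az": 0},{"claw": 0.3,"tx": 0,"ty": 0,"tz": 0,"ax": 0,"ay": 0,"az": 0},{"claw": 0.3,"tx": 0,"ty": 0,"tz": 0,"ax": 0,"ay": 0,"az": 0},{"claw": 0.3,"tx": 0,"ty": 0,"tz": 0,"ax": 0,"ay": 0,"az": 0},{"claw": 0.3,"tx": 0,"ty": 0,"tz": 0,"ax": 0,"ay": 0,"az": 0},{"claw": 0.3,"tx": 0,"ty": 0,"tz": 0,"ax": 0,"ay": 0,"az": 0},{"claw": 0.3,"tx": 0,"ty": 0,"tz": 0,"ax": 0,"ay": 0,"az": 0}]}}

```text
clock: 2.87
tcp_pos: [0.5038, -0.3621, 0.3059]
orientation: [3.103, 0.484, 0.002]
contact_force: [0.6, -0.7, 0.9]
grip_width: 0.0599
gripper_force: 0.0
```

```bash
python3 - <<'E'
from h import *
st(); to(.504,-.363,.225,17.75); save("side","s2.png",(200,220,440,419),3)
E
```

```text
t 2.87 tcp [ 0.5038 -0.3621  0.3059] x [0.952 0.305 0.001] y [ 0.305 -0.952  0.001] z [ 0.002 -0.001 -1.   ] F [ 0.6 -0.7  0.9] w 0.0599 gf 0.0
yaw now 17.73 az first -0.02 then tx,ty,tz [-0.0001  0.001   0.0809] rows 2.1
```

View pics/s2.png

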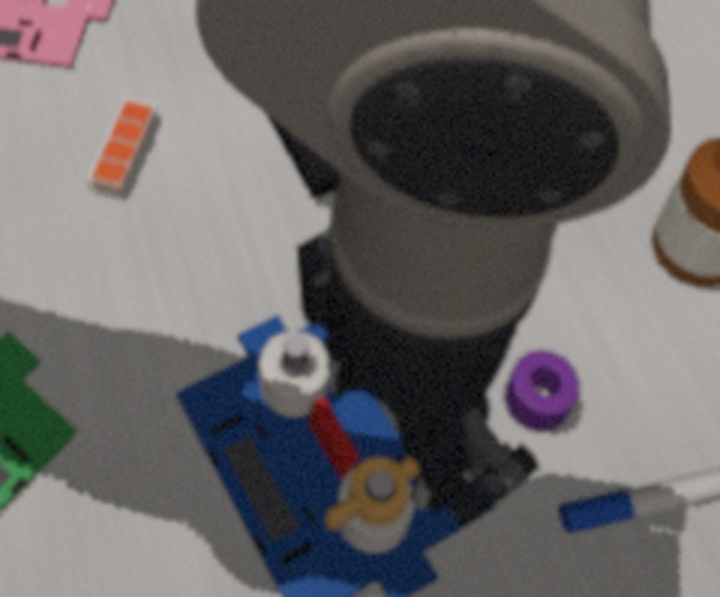

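The gripper is centred above the nut at (382,490), with the fingers across the hub. Descending and gripping.

Request:
{"fn": "arm_command", "kwargs": {"plan": [{"claw": 0.3,"tx": 0,"ty": 0.001,"tz": 0.03,"ax": 0,"ay": 0,"az": 0},{"claw": 0.3,"tx": 0,"ty": 0,"tz": 0.025,"ax": 0,"ay": 0,"az": 0},{"claw": 0.3,"tx": 0,"ty": 0,"tz": 0.015,"ax": 0,"ay": 0,"az": 0},{"claw": 0.3,"tx": 0,"ty": 0,"tz": 0.01,"ax": 0,"ay": 0,"az": 0},{"claw": 0.3,"tx": 0,"ty": 0,"tz": 0,"ax": 0,"ay": 0,"az": 0},{"claw": 0.9,"tx": 0,"ty": 0,"tz": 0,"ax": 0,"ay": 0,"az": 0},{"claw": 0.9,"tx": 0,"ty": 0,"tz": 0,"ax": 0,"ay": 0,"az": 0},{"claw": 0.9,"tx": 0,"ty": 0,"tz": 0,"ax": 0,"ay": 0,"az": 0},{"claw": 0.9,"tx": 0,"ty": 0,"tz": 0,"ax": 0,"ay": 0,"az": 0},{"claw": 0.9,"tx": 0,"ty": 0,"tz": 0,"ax": 0,"ay": 0,"az": 0}], "squeeze": 60}}

```text
clock: 3.75
tcp_pos: [0.5045, -0.3633, 0.2263]
orientation: [3.102, 0.484, 0.004]
contact_force: [-0.6, -0.2, 7.1]
grip_width: 0.0293
gripper_force: 60.1
```

Request:
{"fn": "arm_command", "kwargs": {"plan": [{"claw": 0.9,"tx": 0,"ty": 0,"tz": -0.005,"ax": 0,"ay": 0,"az": 0},{"claw": 0.9,"tx": 0,"ty": 0,"tz": -0.01,"ax": 0,"ay": 0,"az": 0},{"claw": 0.9,"tx": 0,"ty": 0,"tz": -0.015,"ax": 0,"ay": 0,"az": 0},{"claw": 0.9,"tx": 0,"ty": 0,"tz": -0.02,"ax": 0,"ay": 0,"az": 0},{"claw": 0.9,"tx": 0,"ty": 0,"tz": -0.03,"ax": 0,"ay": 0,"az": 0},{"claw": 0.9,"tx": 0,"ty": 0,"tz": -0.03,"ax": 0,"ay": 0,"az": 0},{"claw": 0.9,"tx": 0,"ty": 0,"tz": -0.02,"ax": 0,"ay": 0,"az": 0},{"claw": 0.9,"tx": 0,"ty": 0,"tz": 0,"ax": 0,"ay": 0,"az": 0},{"claw": 0.9,"tx": 0,"ty": 0,"tz": 0,"ax": 0,"ay": 0,"az": 0},{"claw": 0.9,"tx": 0,"ty": 0,"tz": 0,"ax": 0,"ay": 0,"az": 0}]}}

```text
clock: 4.58
tcp_pos: [0.5034, -0.3625, 0.3542]
orientation: [-3.103, -0.484, 0.002]
contact_force: [-0.2, 0.0, -0.7]
grip_width: 0.0296
gripper_force: 60.5
```

```bash
python3 - <<'E'
from h import *
st(); to(.475,.30,.36); save("side","s3.png",(220,200,420,350),3)
E
```

```text
t 4.58 tcp [ 0.5034 -0.3625  0.3542] x [ 0.952  0.305 -0.001] y [ 0.305 -0.952 -0.001] z [-0.001  0.001 -1.   ] F [-0.2  0.  -0.7] w 0.0296 gf 60.5
yaw now 17.75 az first 0 then tx,ty,tz [ 0.1749 -0.6396 -0.0058] rows 17.5
```

View pics/s3.png

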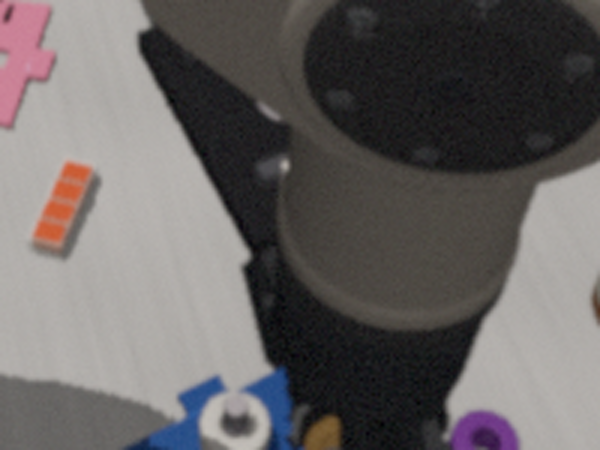

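Request:
{"fn": "arm_command", "kwargs": {"plan": [{"claw": 0.9,"tx": 0,"ty": 0,"tz": 0,"ax": 0,"ay": 0,"az": 5.9},{"claw": 0.9,"tx": 0,"ty": 0,"tz": 0,"ax": 0,"ay": 0,"az": 5.9},{"claw": 0.9,"tx": 0,"ty": 0,"tz": 0,"ax": 0,"ay": 0,"az": 5.9},{"claw": 0.9,"tx": 0,"ty": -0.03,"tz": 0,"ax": 0,"ay": 0,"az": 0},{"claw": 0.9,"tx": 0,"ty": -0.04,"tz": 0,"ax": 0,"ay": 0,"az": 0},{"claw": 0.9,"tx": 0,"ty": -0.04,"tz": 0,"ax": 0,"ay": 0,"az": 0},{"claw": 0.9,"tx": 0,"ty": -0.04,"tz": 0,"ax": 0,"ay": 0,"az": 0},{"claw": 0.9,"tx": 0,"ty": -0.04,"tz": 0,"ax": 0,"ay": 0,"az": 0},{"claw": 0.9,"tx": 0,"ty": -0.04,"tz": 0,"ax": 0,"ay": 0,"az": 0},{"claw": 0.9,"tx": 0,"ty": -0.04,"tz": 0,"ax": 0,"ay": 0,"az": 0}]}}

```text
clock: 5.47
tcp_pos: [0.5028, -0.0909, 0.3535]
orientation: [-3.141, -0.001, 0.004]
contact_force: [0.5, -0.2, -1.4]
grip_width: 0.0297
gripper_force: 60.5
```

Request:
{"fn": "arm_command", "kwargs": {"plan": [{"claw": 0.9,"tx": -0.001,"ty": -0.04,"tz": 0,"ax": 0,"ay": 0,"az": 0},{"claw": 0.9,"tx": -0.001,"ty": -0.04,"tz": 0,"ax": 0,"ay": 0,"az": 0},{"claw": 0.9,"tx": -0.001,"ty": -0.04,"tz": 0,"ax": 0,"ay": 0,"az": 0},{"claw": 0.9,"tx": -0.001,"ty": -0.04,"tz": 0,"ax": 0,"ay": 0,"az": 0},{"claw": 0.9,"tx": -0.001,"ty": -0.04,"tz": 0,"ax": 0,"ay": 0,"az": 0},{"claw": 0.9,"tx": -0.001,"ty": -0.04,"tz": 0,"ax": 0,"ay": 0,"az": 0},{"claw": 0.9,"tx": -0.001,"ty": -0.04,"tz": 0,"ax": 0,"ay": 0,"az": 0},{"claw": 0.9,"tx": -0.001,"ty": -0.04,"tz": 0,"ax": 0,"ay": 0,"az": 0},{"claw": 0.9,"tx": -0.001,"ty": -0.04,"tz": 0,"ax": 0,"ay": 0,"az": 0},{"claw": 0.9,"tx": -0.001,"ty": -0.017,"tz": 0,"ax": 0,"ay": 0,"az": 0}]}}

```text
clock: 6.3
tcp_pos: [0.4915, 0.29, 0.3536]
orientation: [-3.139, -0.011, 0.004]
contact_force: [-0.3, 0.4, -0.6]
grip_width: 0.0294
gripper_force: 60.5
```

Request:
{"fn": "arm_command", "kwargs": {"plan": [{"claw": 0.9,"tx": 0,"ty": 0,"tz": 0.035,"ax": 0,"ay": 0,"az": 0},{"claw": 0.9,"tx": 0,"ty": 0,"tz": 0.035,"ax": 0,"ay": 0,"az": 0},{"claw": 0.9,"tx": 0,"ty": 0,"tz": 0.035,"ax": 0,"ay": 0,"az": 0},{"claw": 0.9,"tx": 0,"ty": 0,"tz": 0.035,"ax": 0,"ay": 0,"az": 0},{"claw": 0.9,"tx": 0,"ty": 0,"tz": 0.015,"ax": 0,"ay": 0,"az": 0},{"claw": 0.9,"tx": 0,"ty": 0,"tz": 0.01,"ax": 0,"ay": 0,"az": 0},{"claw": 0.9,"tx": 0,"ty": 0,"tz": 0,"ax": 0,"ay": 0,"az": 0},{"claw": 0.9,"tx": 0,"ty": 0,"tz": 0,"ax": 0,"ay": 0,"az": 0},{"claw": 0.9,"tx": 0,"ty": 0,"tz": 0,"ax": 0,"ay": 0,"az": 0},{"claw": 0.9,"tx": 0,"ty": 0,"tz": 0,"ax": 0,"ay": 0,"az": 0}]}}

```text
clock: 7.13
tcp_pos: [0.4941, 0.2845, 0.1912]
orientation: [-3.14, -0.001, -0.004]
contact_force: [-0.2, 0.7, -0.7]
grip_width: 0.0294
gripper_force: 60.5
```

```bash
python3 - <<'E'
from h import *
st(); to(.492,.285,.183,0)
E
```

```text
t 7.13 tcp [0.4941 0.2845 0.1912] x [1.    0.001 0.002] y [ 0.001 -1.    -0.001] z [ 0.002  0.001 -1.   ] F [-0.2  0.7 -0.7] w 0.0294 gf 60.5
yaw now 0.03 az first 0.03 then tx,ty,tz [-0.0021 -0.0005  0.0082] rows 0.2
```

Request:
{"fn": "arm_command", "kwargs": {"plan": [{"claw": 0.9,"tx": 0,"ty": 0,"tz": 0.008,"ax": 0,"ay": 0,"az": 0},{"claw": 0.9,"tx": 0,"ty": 0,"tz": 0,"ax": 0,"ay": 0,"az": 0},{"claw": 0.35,"tx": 0,"ty": 0,"tz": 0,"ax": 0,"ay": 0,"az": 0},{"claw": 0.35,"tx": 0,"ty": 0,"tz": 0,"ax": 0,"ay": 0,"az": 0},{"claw": 0.35,"tx": 0,"ty": 0,"tz": 0,"ax": 0,"ay": 0,"az": 0},{"claw": 0.35,"tx": 0,"ty": 0,"tz": 0,"ax": 0,"ay": 0,"az": 0},{"claw": 0.35,"tx": 0,"ty": 0,"tz": -0.02,"ax": 0,"ay": 0,"az": 0},{"claw": 0.35,"tx": 0,"ty": 0,"tz": -0.04,"ax": 0,"ay": 0,"az": 0},{"claw": 0.35,"tx": 0,"ty": 0,"tz": -0.04,"ax": 0,"ay": 0,"az": 0},{"claw": 0.35,"tx": 0,"ty": 0,"tz": -0.02,"ax": 0,"ay": 0,"az": 0}]}}

```text
clock: 7.97
tcp_pos: [0.4942, 0.2849, 0.3061]
orientation: [-3.139, -0.001, -0.007]
contact_force: [0.5, 0.6, -0.3]
grip_width: 0.0558
gripper_force: 0.0
```

```bash
python3 - <<'E'
from h import *
st(); to(.485,-.276,.31,-77.3); print(np.round(r.get_obs()["joints"],2))
E
```

```text
t 7.97 tcp [0.4942 0.2849 0.3061] x [1.    0.001 0.004] y [ 0.001 -1.    -0.003] z [ 0.004  0.003 -1.   ] F [ 0.5  0.6 -0.3] w 0.0558 gf 0.0
yaw now 0.04 az first 77.34 then tx,ty,tz [ 0.5452  0.1323 -0.0039] rows 14.8
[-0.4   0.44 -0.29  1.89  0.16  0.84 -2.35]
```

Request:
{"fn": "arm_command", "kwargs": {"plan": [{"claw": 0.3,"tx": 0,"ty": 0,"tz": 0,"ax": 0,"ay": 0,"az": -7.1},{"claw": 0.3,"tx": 0,"ty": 0,"tz": 0,"ax": 0,"ay": 0,"az": -7.1},{"claw": 0.3,"tx": 0,"ty": 0,"tz": 0,"ax": 0,"ay": 0,"az": -7.1},{"claw": 0.3,"tx": 0,"ty": 0,"tz": 0,"ax": 0,"ay": 0,"az": -7.1},{"claw": 0.3,"tx": 0,"ty": 0,"tz": 0,"ax": 0,"ay": 0,"az": -7.1},{"claw": 0.3,"tx": 0,"ty": 0,"tz": 0,"ax": 0,"ay": 0,"az": -7.1},{"claw": 0.3,"tx": 0,"ty": 0,"tz": 0,"ax": 0,"ay": 0,"az": -7.1},{"claw": 0.3,"tx": 0,"ty": 0,"tz": 0,"ax": 0,"ay": 0,"az": -7.1},{"claw": 0.3,"tx": 0,"ty": 0,"tz": 0,"ax": 0,"ay": 0,"az": -7.1},{"claw": 0.3,"tx": 0,"ty": 0,"tz": 0,"ax": 0,"ay": 0,"az": -7.1}]}}

```text
clock: 8.8
tcp_pos: [0.4934, 0.2841, 0.3018]
orientation: [2.551, 1.833, 0.0]
contact_force: [0.6, 0.6, 0.1]
grip_width: 0.0598
gripper_force: 0.0
```

Request:
{"fn": "arm_command", "kwargs": {"plan": [{"claw": 0.3,"tx": 0,"ty": 0,"tz": 0,"ax": 0,"ay": 0,"az": -6.34},{"claw": 0.3,"tx": 0,"ty": 0,"tz": 0,"ax": 0,"ay": 0,"az": -6.34},{"claw": 0.3,"tx": 0,"ty": 0,"tz": 0,"ax": 0,"ay": 0,"az": -6.34},{"claw": 0.3,"tx": 0,"ty": 0,"tz": 0,"ax": 0,"ay": 0,"az": -6.34},{"claw": 0.3,"tx": 0,"ty": 0,"tz": 0,"ax": 0,"ay": 0,"az": -6.34},{"claw": 0.3,"tx": -0.0364,"ty": -0.0088,"tz": 0,"ax": 0,"ay": 0,"az": 0},{"claw": 0.3,"tx": -0.0364,"ty": -0.0088,"tz": 0,"ax": 0,"ay": 0,"az": 0},{"claw": 0.3,"tx": -0.0364,"ty": -0.0088,"tz": 0,"ax": 0,"ay": 0,"az": 0},{"claw": 0.3,"tx": -0.0364,"ty": -0.0088,"tz": 0,"ax": 0,"ay": 0,"az": 0},{"claw": 0.3,"tx": -0.0364,"ty": -0.0088,"tz": 0,"ax": 0,"ay": 0,"az": 0}]}}

```text
clock: 9.63
tcp_pos: [0.4904, 0.0952, 0.3018]
orientation: [1.961, 2.454, 0.0]
contact_force: [1.3, 0.1, 0.3]
grip_width: 0.0599
gripper_force: 0.0
```

Request:
{"fn": "arm_command", "kwargs": {"plan": [{"claw": 0.3,"tx": -0.0364,"ty": -0.0088,"tz": 0,"ax": 0,"ay": 0,"az": 0},{"claw": 0.3,"tx": -0.0364,"ty": -0.0088,"tz": 0,"ax": 0,"ay": 0,"az": 0},{"claw": 0.3,"tx": -0.0364,"ty": -0.0088,"tz": 0,"ax": 0,"ay": 0,"az": 0},{"claw": 0.3,"tx": -0.0364,"ty": -0.0088,"tz": 0,"ax": 0,"ay": 0,"az": 0},{"claw": 0.3,"tx": -0.0364,"ty": -0.0088,"tz": 0,"ax": 0,"ay": 0,"az": 0},{"claw": 0.3,"tx": -0.0364,"ty": -0.0088,"tz": 0,"ax": 0,"ay": 0,"az": 0},{"claw": 0.3,"tx": -0.0364,"ty": -0.0088,"tz": 0,"ax": 0,"ay": 0,"az": 0},{"claw": 0.3,"tx": -0.0364,"ty": -0.0088,"tz": 0,"ax": 0,"ay": 0,"az": 0},{"claw": 0.3,"tx": -0.0364,"ty": -0.0088,"tz": 0,"ax": 0,"ay": 0,"az": 0},{"claw": 0.3,"tx": -0.0364,"ty": -0.0088,"tz": 0,"ax": 0,"ay": 0,"az": 0}]}}

```text
clock: 10.47
tcp_pos: [0.4846, -0.2795, 0.302]
orientation: [1.961, 2.454, -0.0]
contact_force: [0.7, 0.5, 0.7]
grip_width: 0.0596
gripper_force: 0.0
```

```bash
python3 - <<'E'
from h import *
st(); to(.485,-.276,.200,102.7); print(np.round(r.get_obs()["joints"],2))
for n in("top","side"):
  r.grab_frame(n)
  for d in r.tip_of("nut1",n)+r.tip_of("spacer1",n): print(n,np.round(w(n,d["location"]),3),round(d["confidence"],2))
E
```

```text
t 10.47 tcp [ 0.4846 -0.2795  0.302 ] x [-0.22   0.975 -0.001] y [0.975 0.22  0.   ] z [ 0.    -0.001 -1.   ] F [0.7 0.5 0.7] w 0.0596 gf 0.0
yaw now 102.73 az first 0.03 then tx,ty,tz [0.0033 0.0011 0.102 ] rows 2.7
[ 0.88  0.48 -0.59  1.9   0.34  0.87  0.33]
top [0.495 0.328 0.004] 0.53
top [0.498 0.285 0.003] 0.42
top [ 0.613 -0.025  0.047] 0.67
top [ 0.63 -0.32  0.  ] 0.47
top [ 0.482 -0.275  0.018] 0.46
side [ 0.484 -0.276  0.018] 0.93
side [ 0.632 -0.324 -0.001] 0.9
side [ 0.508 -0.363  0.017] 0.69
side [ 0.444 -0.336  0.021] 0.57
side [ 0.493 -0.323  0.   ] 0.36
```

Request:
{"fn": "arm_command", "kwargs": {"plan": [{"claw": 0.3,"tx": 0.0033,"ty": 0.001,"tz": 0.02,"ax": 0,"ay": 0,"az": 0},{"claw": 0.3,"tx": 0,"ty": 0,"tz": 0.03,"ax": 0,"ay": 0,"az": 0},{"claw": 0.3,"tx": 0,"ty": 0,"tz": 0.03,"ax": 0,"ay": 0,"az": 0},{"claw": 0.3,"tx": 0,"ty": 0,"tz": 0.015,"ax": 0,"ay": 0,"az": 0},{"claw": 0.3,"tx": 0,"ty": 0,"tz": 0.008,"ax": 0,"ay": 0,"az": 0},{"claw": 0.3,"tx": 0,"ty": 0,"tz": 0,"ax": 0,"ay": 0,"az": 0},{"claw": 0.9,"tx": 0,"ty": 0,"tz": 0,"ax": 0,"ay": 0,"az": 0},{"claw": 0.9,"tx": 0,"ty": 0,"tz": 0,"ax": 0,"ay": 0,"az": 0},{"claw": 0.9,"tx": 0,"ty": 0,"tz": 0,"ax": 0,"ay": 0,"az": 0},{"claw": 0.9,"tx": 0,"ty": 0,"tz": 0,"ax": 0,"ay": 0,"az": 0}]}}

```text
clock: 11.6
tcp_pos: [0.486, -0.2736, 0.2003]
orientation: [1.959, 2.453, 0.001]
contact_force: [-2.2, 3.3, 6.7]
grip_width: 0.0407
gripper_force: 61.1
```

Request:
{"fn": "arm_command", "kwargs": {"plan": [{"claw": 0.9,"tx": 0,"ty": 0,"tz": -0.005,"ax": 0,"ay": 0,"az": 0},{"claw": 0.9,"tx": 0,"ty": 0,"tz": -0.01,"ax": 0,"ay": 0,"az": 0},{"claw": 0.9,"tx": 0,"ty": 0,"tz": -0.02,"ax": 0,"ay": 0,"az": 0},{"claw": 0.9,"tx": 0,"ty": 0,"tz": -0.03,"ax": 0,"ay": 0,"az": 0},{"claw": 0.9,"tx": 0,"ty": 0,"tz": -0.03,"ax": 0,"ay": 0,"az": 0},{"claw": 0.9,"tx": 0,"ty": 0,"tz": -0.03,"ax": 0,"ay": 0,"az": 0},{"claw": 0.9,"tx": 0,"ty": 0,"tz": -0.01,"ax": 0,"ay": 0,"az": 0},{"claw": 0.9,"tx": 0,"ty": 0,"tz": 0,"ax": 0,"ay": 0,"az": 0},{"claw": 0.9,"tx": 0,"ty": 0,"tz": 0,"ax": 0,"ay": 0,"az": 0},{"claw": 0.9,"tx": 0,"ty": 0,"tz": 0,"ax": 0,"ay": 0,"az": 0}]}}

```text
clock: 12.43
tcp_pos: [0.4846, -0.2741, 0.3324]
orientation: [-1.96, -2.452, 0.001]
contact_force: [-0.0, -0.1, -0.7]
grip_width: 0.0403
gripper_force: 60.6
```

```bash
python3 - <<'E'
from h import *
st(); to(.465,.350,.330,102.7)
E
```

```text
t 12.43 tcp [ 0.4846 -0.2741  0.3324] x [-0.22   0.975  0.001] y [ 0.975  0.22  -0.002] z [-0.002  0.001 -1.   ] F [-0.  -0.1 -0.7] w 0.0403 gf 60.6
yaw now 102.72 az first 0.02 then tx,ty,tz [0.6132 0.1181 0.0024] rows 16.4
```

Request:
{"fn": "arm_command", "kwargs": {"plan": [{"claw": 0.9,"tx": 0.0361,"ty": 0.0069,"tz": 0,"ax": 0,"ay": 0,"az": 0},{"claw": 0.9,"tx": 0.0361,"ty": 0.0069,"tz": 0,"ax": 0,"ay": 0,"az": 0},{"claw": 0.9,"tx": 0.0361,"ty": 0.0069,"tz": 0,"ax": 0,"ay": 0,"az": 0},{"claw": 0.9,"tx": 0.0361,"ty": 0.0069,"tz": 0,"ax": 0,"ay": 0,"az": 0},{"claw": 0.9,"tx": 0.0361,"ty": 0.0069,"tz": 0,"ax": 0,"ay": 0,"az": 0},{"claw": 0.9,"tx": 0.0361,"ty": 0.0069,"tz": 0,"ax": 0,"ay": 0,"az": 0},{"claw": 0.9,"tx": 0.0361,"ty": 0.0069,"tz": 0,"ax": 0,"ay": 0,"az": 0},{"claw": 0.9,"tx": 0.0361,"ty": 0.0069,"tz": 0,"ax": 0,"ay": 0,"az": 0},{"claw": 0.9,"tx": 0.0361,"ty": 0.0069,"tz": 0,"ax": 0,"ay": 0,"az": 0},{"claw": 0.9,"tx": 0.0361,"ty": 0.0069,"tz": 0,"ax": 0,"ay": 0,"az": 0}]}}

```text
clock: 13.27
tcp_pos: [0.4721, 0.0946, 0.3322]
orientation: [-1.96, -2.453, 0.003]
contact_force: [0.1, -0.5, 0.1]
grip_width: 0.0406
gripper_force: 60.6
```

Request:
{"fn": "arm_command", "kwargs": {"plan": [{"claw": 0.9,"tx": 0.0361,"ty": 0.0069,"tz": 0,"ax": 0,"ay": 0,"az": 0},{"claw": 0.9,"tx": 0.0361,"ty": 0.0069,"tz": 0,"ax": 0,"ay": 0,"az": 0},{"claw": 0.9,"tx": 0.0361,"ty": 0.0069,"tz": 0,"ax": 0,"ay": 0,"az": 0},{"claw": 0.9,"tx": 0.0361,"ty": 0.0069,"tz": 0,"ax": 0,"ay": 0,"az": 0},{"claw": 0.9,"tx": 0.0361,"ty": 0.0069,"tz": 0,"ax": 0,"ay": 0,"az": 0},{"claw": 0.9,"tx": 0.0361,"ty": 0.0069,"tz": 0,"ax": 0,"ay": 0,"az": 0},{"claw": 0.9,"tx": 0.0361,"ty": 0.0069,"tz": 0,"ax": 0,"ay": 0,"az": 0},{"claw": 0.9,"tx": 0,"ty": 0,"tz": 0.02,"ax": 0,"ay": 0,"az": 0},{"claw": 0.9,"tx": 0,"ty": 0,"tz": 0.03,"ax": 0,"ay": 0,"az": 0},{"claw": 0.9,"tx": 0,"ty": 0,"tz": 0.02,"ax": 0,"ay": 0,"az": 0}]}}

```text
clock: 14.1
tcp_pos: [0.4632, 0.3505, 0.2599]
orientation: [-1.958, -2.455, 0.006]
contact_force: [0.8, -0.4, -0.8]
grip_width: 0.0404
gripper_force: 60.6
```

```bash
python3 - <<'E'
from h import *
st(); to(.465,.350,.1880,102.7)
E
```

```text
t 14.1 tcp [0.4632 0.3505 0.2599] x [-0.223  0.975 -0.001] y [ 0.975  0.223 -0.004] z [-0.004 -0.002 -1.   ] F [ 0.8 -0.4 -0.8] w 0.0404 gf 60.6
yaw now 102.86 az first 0.16 then tx,ty,tz [-0.0009  0.0017  0.0719] rows 1.9
```

Request:
{"fn": "arm_command", "kwargs": {"plan": [{"claw": 0.9,"tx": 0,"ty": 0.0017,"tz": 0.03,"ax": 0,"ay": 0,"az": 0},{"claw": 0.9,"tx": 0,"ty": 0,"tz": 0.025,"ax": 0,"ay": 0,"az": 0},{"claw": 0.9,"tx": 0,"ty": 0,"tz": 0.012,"ax": 0,"ay": 0,"az": 0},{"claw": 0.9,"tx": 0,"ty": 0,"tz": 0.005,"ax": 0,"ay": 0,"az": 0},{"claw": 0.9,"tx": 0,"ty": 0,"tz": 0,"ax": 0,"ay": 0,"az": 0},{"claw": 0.42,"tx": 0,"ty": 0,"tz": 0,"ax": 0,"ay": 0,"az": 0},{"claw": 0.42,"tx": 0,"ty": 0,"tz": 0,"ax": 0,"ay": 0,"az": 0},{"claw": 0.42,"tx": 0,"ty": 0,"tz": -0.005,"ax": 0,"ay": 0,"az": 0},{"claw": 0.42,"tx": 0,"ty": 0,"tz": -0.03,"ax": 0,"ay": 0,"az": 0},{"claw": 0.42,"tx": 0,"ty": 0,"tz": -0.04,"ax": 0,"ay": 0,"az": 0}]}}

```text
clock: 14.93
tcp_pos: [0.4654, 0.3498, 0.2662]
orientation: [-1.96, -2.454, 0.007]
contact_force: [1.1, -0.8, -0.2]
grip_width: 0.0497
gripper_force: 0.0
```

Request:
{"fn": "arm_command", "kwargs": {"plan": [{"claw": 0.3,"tx": 0,"ty": 0,"tz": -0.04,"ax": 0,"ay": 0,"az": 0},{"claw": 0.3,"tx": -0.0371,"ty": -0.0062,"tz": 0,"ax": 0,"ay": 0,"az": 0},{"claw": 0.3,"tx": -0.0371,"ty": -0.0062,"tz": 0,"ax": 0,"ay": 0,"az": 0},{"claw": 0.3,"tx": -0.0371,"ty": -0.0062,"tz": 0,"ax": 0,"ay": 0,"az": 0},{"claw": 0.3,"tx": -0.0371,"ty": -0.0062,"tz": 0,"ax": 0,"ay": 0,"az": 0},{"claw": 0.3,"tx": -0.0371,"ty": -0.0062,"tz": 0,"ax": 0,"ay": 0,"az": 0},{"claw": 0.3,"tx": -0.0371,"ty": -0.0062,"tz": 0,"ax": 0,"ay": 0,"az": 0},{"claw": 0.3,"tx": -0.0371,"ty": -0.0062,"tz": 0,"ax": 0,"ay": 0,"az": 0},{"claw": 0.3,"tx": -0.0371,"ty": -0.0062,"tz": 0,"ax": 0,"ay": 0,"az": 0},{"claw": 0.3,"tx": -0.0371,"ty": -0.0062,"tz": 0,"ax": 0,"ay": 0,"az": 0}]}}

```text
clock: 15.77
tcp_pos: [0.4852, 0.0111, 0.3082]
orientation: [1.96, 2.452, 0.002]
contact_force: [0.7, -0.5, -0.5]
grip_width: 0.0595
gripper_force: 0.0
```

Request:
{"fn": "arm_command", "kwargs": {"plan": [{"claw": 0.3,"tx": -0.0371,"ty": -0.0062,"tz": 0,"ax": 0,"ay": 0,"az": 0},{"claw": 0.3,"tx": -0.0371,"ty": -0.0062,"tz": 0,"ax": 0,"ay": 0,"az": 0},{"claw": 0.3,"tx": -0.0371,"ty": -0.0062,"tz": 0,"ax": 0,"ay": 0,"az": 0},{"claw": 0.3,"tx": -0.0371,"ty": -0.0062,"tz": 0,"ax": 0,"ay": 0,"az": 0},{"claw": 0.3,"tx": -0.0371,"ty": -0.0062,"tz": 0,"ax": 0,"ay": 0,"az": 0},{"claw": 0.3,"tx": -0.0371,"ty": -0.0062,"tz": 0,"ax": 0,"ay": 0,"az": 0},{"claw": 0.3,"tx": -0.0371,"ty": -0.0062,"tz": 0,"ax": 0,"ay": 0,"az": 0},{"claw": 0.3,"tx": -0.0371,"ty": -0.0062,"tz": 0,"ax": 0,"ay": 0,"az": 0},{"claw": 0.3,"tx": -0.0371,"ty": -0.0062,"tz": 0,"ax": 0,"ay": 0,"az": 0},{"claw": 0.3,"tx": -0.0371,"ty": -0.0062,"tz": 0,"ax": 0,"ay": 0,"az": 0}]}}

```text
clock: 16.6
tcp_pos: [0.5065, -0.3647, 0.3085]
orientation: [1.96, 2.452, 0.0]
contact_force: [1.1, -0.6, 0.2]
grip_width: 0.0591
gripper_force: 0.0
```

```bash
python3 - <<'E'
from h import *
st(); to(.506,-.363,.200,102.7)
for n in("top",):
  r.grab_frame(n)
  for d in r.tip_of("spacer1",n): print(n,np.round(w(n,d["location"]),3),round(d["confidence"],2))
E
```

```text
t 16.6 tcp [ 0.5065 -0.3647  0.3085] x [-0.22   0.975 -0.002] y [0.975 0.22  0.001] z [ 0.002 -0.001 -1.   ] F [ 1.1 -0.6  0.2] w 0.0591 gf 0.0
yaw now 102.73 az first 0.03 then tx,ty,tz [ 1.800e-03 -1.000e-04  1.085e-01] rows 2.9
top [ 0.504 -0.362  0.022] 0.68
top [0.464 0.347 0.005] 0.64
top [ 0.633 -0.321  0.001] 0.6
top [ 0.45  -0.334  0.021] 0.55
```

Request:
{"fn": "arm_command", "kwargs": {"plan": [{"claw": 0.3,"tx": 0.0018,"ty": -0.001,"tz": 0.03,"ax": 0,"ay": 0,"az": 0},{"claw": 0.3,"tx": 0,"ty": 0,"tz": 0.03,"ax": 0,"ay": 0,"az": 0},{"claw": 0.3,"tx": 0,"ty": 0,"tz": 0.03,"ax": 0,"ay": 0,"az": 0},{"claw": 0.3,"tx": 0,"ty": 0,"tz": 0.012,"ax": 0,"ay": 0,"az": 0},{"claw": 0.3,"tx": 0,"ty": 0,"tz": 0.006,"ax": 0,"ay": 0,"az": 0},{"claw": 0.3,"tx": 0,"ty": 0,"tz": 0,"ax": 0,"ay": 0,"az": 0},{"claw": 0.9,"tx": 0,"ty": 0,"tz": 0,"ax": 0,"ay": 0,"az": 0},{"claw": 0.9,"tx": 0,"ty": 0,"tz": 0,"ax": 0,"ay": 0,"az": 0},{"claw": 0.9,"tx": 0,"ty": 0,"tz": 0,"ax": 0,"ay": 0,"az": 0},{"claw": 0.9,"tx": 0,"ty": 0,"tz": 0,"ax": 0,"ay": 0,"az": 0}]}}

```text
clock: 17.53
tcp_pos: [0.5062, -0.3614, 0.2011]
orientation: [1.959, 2.451, 0.0]
contact_force: [-0.5, 1.0, 6.5]
grip_width: 0.0404
gripper_force: 60.6
```

Request:
{"fn": "arm_command", "kwargs": {"plan": [{"claw": 0.9,"tx": 0,"ty": 0,"tz": -0.005,"ax": 0,"ay": 0,"az": 0},{"claw": 0.9,"tx": 0,"ty": 0,"tz": -0.01,"ax": 0,"ay": 0,"az": 0},{"claw": 0.9,"tx": 0,"ty": 0,"tz": -0.02,"ax": 0,"ay": 0,"az": 0},{"claw": 0.9,"tx": 0,"ty": 0,"tz": -0.03,"ax": 0,"ay": 0,"az": 0},{"claw": 0.9,"tx": 0,"ty": 0,"tz": -0.03,"ax": 0,"ay": 0,"az": 0},{"claw": 0.9,"tx": 0,"ty": 0,"tz": -0.03,"ax": 0,"ay": 0,"az": 0},{"claw": 0.9,"tx": 0,"ty": 0,"tz": -0.01,"ax": 0,"ay": 0,"az": 0},{"claw": 0.9,"tx": 0,"ty": 0,"tz": 0,"ax": 0,"ay": 0,"az": 0},{"claw": 0.9,"tx": 0,"ty": 0,"tz": 0,"ax": 0,"ay": 0,"az": 0},{"claw": 0.9,"tx": 0,"ty": 0,"tz": 0,"ax": 0,"ay": 0,"az": 0}]}}

```text
clock: 18.37
tcp_pos: [0.5045, -0.3611, 0.3323]
orientation: [-1.96, -2.452, 0.001]
contact_force: [-1.0, 0.2, -0.8]
grip_width: 0.0407
gripper_force: 60.6
```

```bash
python3 - <<'E'
from h import *
st(); to(.515,.390,.330,102.7)
E
```

```text
t 18.37 tcp [ 0.5045 -0.3611  0.3323] x [-0.22   0.975  0.001] y [ 0.975  0.22  -0.002] z [-0.002  0.001 -1.   ] F [-1.   0.2 -0.8] w 0.0407 gf 60.6
yaw now 102.73 az first 0.03 then tx,ty,tz [0.7304 0.1754 0.0023] rows 19.8
```

Request:
{"fn": "arm_command", "kwargs": {"plan": [{"claw": 0.9,"tx": 0.0365,"ty": 0.0088,"tz": 0,"ax": 0,"ay": 0,"az": 0},{"claw": 0.9,"tx": 0.0365,"ty": 0.0088,"tz": 0,"ax": 0,"ay": 0,"az": 0},{"claw": 0.9,"tx": 0.0365,"ty": 0.0088,"tz": 0,"ax": 0,"ay": 0,"az": 0},{"claw": 0.9,"tx": 0.0365,"ty": 0.0088,"tz": 0,"ax": 0,"ay": 0,"az": 0},{"claw": 0.9,"tx": 0.0365,"ty": 0.0088,"tz": 0,"ax": 0,"ay": 0,"az": 0},{"claw": 0.9,"tx": 0.0365,"ty": 0.0088,"tz": 0,"ax": 0,"ay": 0,"az": 0},{"claw": 0.9,"tx": 0.0365,"ty": 0.0088,"tz": 0,"ax": 0,"ay": 0,"az": 0},{"claw": 0.9,"tx": 0.0365,"ty": 0.0088,"tz": 0,"ax": 0,"ay": 0,"az": 0},{"claw": 0.9,"tx": 0.0365,"ty": 0.0088,"tz": 0,"ax": 0,"ay": 0,"az": 0},{"claw": 0.9,"tx": 0.0365,"ty": 0.0088,"tz": 0,"ax": 0,"ay": 0,"az": 0}]}}

```text
clock: 19.2
tcp_pos: [0.5096, 0.0157, 0.3321]
orientation: [-1.96, -2.452, 0.003]
contact_force: [1.0, 0.9, -1.3]
grip_width: 0.0406
gripper_force: 60.6
```

Request:
{"fn": "arm_command", "kwargs": {"plan": [{"claw": 0.9,"tx": 0.0365,"ty": 0.0088,"tz": 0,"ax": 0,"ay": 0,"az": 0},{"claw": 0.9,"tx": 0.0365,"ty": 0.0088,"tz": 0,"ax": 0,"ay": 0,"az": 0},{"claw": 0.9,"tx": 0.0365,"ty": 0.0088,"tz": 0,"ax": 0,"ay": 0,"az": 0},{"claw": 0.9,"tx": 0.0365,"ty": 0.0088,"tz": 0,"ax": 0,"ay": 0,"az": 0},{"claw": 0.9,"tx": 0.0365,"ty": 0.0088,"tz": 0,"ax": 0,"ay": 0,"az": 0},{"claw": 0.9,"tx": 0.0365,"ty": 0.0088,"tz": 0,"ax": 0,"ay": 0,"az": 0},{"claw": 0.9,"tx": 0.0365,"ty": 0.0088,"tz": 0,"ax": 0,"ay": 0,"az": 0},{"claw": 0.9,"tx": 0.0365,"ty": 0.0088,"tz": 0,"ax": 0,"ay": 0,"az": 0},{"claw": 0.9,"tx": 0.0365,"ty": 0.0088,"tz": 0,"ax": 0,"ay": 0,"az": 0},{"claw": 0.9,"tx": 0.0365,"ty": 0.0088,"tz": 0,"ax": 0,"ay": 0,"az": 0}]}}

```text
clock: 20.03
tcp_pos: [0.5154, 0.391, 0.3313]
orientation: [-1.96, -2.454, 0.006]
contact_force: [0.1, 0.0, -0.7]
grip_width: 0.0404
gripper_force: 60.6
```

Request:
{"fn": "arm_command", "kwargs": {"plan": [{"claw": 0.9,"tx": 0,"ty": 0,"tz": 0.02,"ax": 0,"ay": 0,"az": 0},{"claw": 0.9,"tx": 0,"ty": 0,"tz": 0.03,"ax": 0,"ay": 0,"az": 0},{"claw": 0.9,"tx": 0,"ty": 0,"tz": 0.03,"ax": 0,"ay": 0,"az": 0},{"claw": 0.9,"tx": 0,"ty": 0,"tz": 0.02,"ax": 0,"ay": 0,"az": 0},{"claw": 0.9,"tx": 0,"ty": 0,"tz": 0,"ax": 0,"ay": 0,"az": 0},{"claw": 0.9,"tx": 0,"ty": 0,"tz": 0,"ax": 0,"ay": 0,"az": 0},{"claw": 0.9,"tx": 0,"ty": 0,"tz": 0,"ax": 0,"ay": 0,"az": 0},{"claw": 0.9,"tx": 0,"ty": 0,"tz": 0,"ax": 0,"ay": 0,"az": 0},{"claw": 0.9,"tx": 0,"ty": 0,"tz": 0,"ax": 0,"ay": 0,"az": 0},{"claw": 0.9,"tx": 0,"ty": 0,"tz": 0,"ax": 0,"ay": 0,"az": 0}]}}

```text
clock: 20.87
tcp_pos: [0.5162, 0.3899, 0.235]
orientation: [1.961, 2.454, 0.003]
contact_force: [-0.2, -0.6, -1.1]
grip_width: 0.0404
gripper_force: 60.7
```

```bash
python3 - <<'E'
from h import *
st(); to(.515,.390,.188,102.7)
E
```

```text
t 20.87 tcp [0.5162 0.3899 0.235 ] x [-0.22   0.975  0.001] y [0.975 0.22  0.002] z [ 0.002  0.001 -1.   ] F [-0.2 -0.6 -1.1] w 0.0404 gf 60.7
yaw now 102.73 az first 0.03 then tx,ty,tz [ 0.0004 -0.0012  0.047 ] rows 1.2
```

Request:
{"fn": "arm_command", "kwargs": {"plan": [{"claw": 0.9,"tx": 0,"ty": -0.001,"tz": 0.025,"ax": 0,"ay": 0,"az": 0},{"claw": 0.9,"tx": 0,"ty": 0,"tz": 0.016,"ax": 0,"ay": 0,"az": 0},{"claw": 0.9,"tx": 0,"ty": 0,"tz": 0.006,"ax": 0,"ay": 0,"az": 0},{"claw": 0.9,"tx": 0,"ty": 0,"tz": 0,"ax": 0,"ay": 0,"az": 0},{"claw": 0.9,"tx": 0,"ty": 0,"tz": 0,"ax": 0,"ay": 0,"az": 0},{"claw": 0.42,"tx": 0,"ty": 0,"tz": 0,"ax": 0,"ay": 0,"az": 0},{"claw": 0.42,"tx": 0,"ty": 0,"tz": 0,"ax": 0,"ay": 0,"az": 0},{"claw": 0.42,"tx": 0,"ty": 0,"tz": -0.005,"ax": 0,"ay": 0,"az": 0},{"claw": 0.42,"tx": 0,"ty": 0,"tz": -0.03,"ax": 0,"ay": 0,"az": 0},{"claw": 0.42,"tx": 0,"ty": 0,"tz": -0.04,"ax": 0,"ay": 0,"az": 0}]}}

```text
clock: 21.7
tcp_pos: [0.5141, 0.3882, 0.2594]
orientation: [-1.96, -2.453, 0.011]
contact_force: [0.7, 0.6, -0.8]
grip_width: 0.0493
gripper_force: 0.0
```

Request:
{"fn": "arm_command", "kwargs": {"plan": [{"claw": 0.55,"tx": 0,"ty": 0,"tz": -0.04,"ax": 0,"ay": 0,"az": 0},{"claw": 0.55,"tx": 0,"ty": 0,"tz": -0.01,"ax": 0,"ay": 0,"az": 0},{"claw": 0.55,"tx": -0.0382,"ty": -0.0098,"tz": 0,"ax": 0,"ay": 0,"az": 0},{"claw": 0.55,"tx": -0.0382,"ty": -0.0098,"tz": 0,"ax": 0,"ay": 0,"az": 0},{"claw": 0.55,"tx": -0.0382,"ty": -0.0098,"tz": 0,"ax": 0,"ay": 0,"az": 0},{"claw": 0.55,"tx": -0.0382,"ty": -0.0098,"tz": 0,"ax": 0,"ay": 0,"az": 0},{"claw": 0.55,"tx": -0.0382,"ty": -0.0098,"tz": 0,"ax": 0,"ay": 0,"az": 0},{"claw": 0.55,"tx": -0.0382,"ty": -0.0098,"tz": 0,"ax": 0,"ay": 0,"az": 0},{"claw": 0.55,"tx": -0.0382,"ty": -0.0098,"tz": 0,"ax": 0,"ay": 0,"az": 0},{"claw": 0.55,"tx": -0.0382,"ty": -0.0098,"tz": 0,"ax": 0,"ay": 0,"az": 0}]}}

```text
clock: 22.53
tcp_pos: [0.5056, 0.0723, 0.3121]
orientation: [1.961, 2.454, 0.001]
contact_force: [1.5, -0.1, 0.6]
grip_width: 0.0384
gripper_force: 0.0
```

```bash
python3 - <<'E'
from h import *
st(); to(.495,-.319,.3,102.7)
for n in("top","side"):
  i=r.grab_frame(n)
  for t in("spacer1","nut1","insert"):
    for d in r.tip_of(t,n): print(t,n,np.round(w(n,d["location"]),3),round(d["confidence"],2))
  if n=="top": cv2.imwrite("pics/t4.png",cv2.resize(i[130:300,130:440,::-1],None,fx=2.5,fy=2.5,interpolation=3))
E
```

```text
t 22.53 tcp [0.5056 0.0723 0.3121] x [-0.221  0.975 -0.   ] y [0.975 0.221 0.001] z [ 0.001 -0.    -1.   ] F [ 1.5 -0.1  0.6] w 0.0384 gf 0.0
yaw now 102.75 az first 0.05 then tx,ty,tz [-0.3794 -0.0963  0.0121] rows 10.3
spacer1 top [0.464 0.347 0.006] 0.62
spacer1 top [0.514 0.387 0.011] 0.48
spacer1 top [ 0.63  -0.321 -0.   ] 0.47
nut1 top [0.498 0.287 0.003] 0.5
nut1 top [ 0.787 -0.253  0.   ] 0.2
insert top [ 0.499 -0.319  0.011] 0.91
insert top [ 0.25  -0.253  0.002] 0.73
insert top [0.351 0.114 0.001] 0.58
spacer1 side [ 0.631 -0.322 -0.   ] 0.71
spacer1 side [0.467 0.352 0.002] 0.6
spacer1 side [0.517 0.392 0.002] 0.52
nut1 side [0.488 0.284 0.   ] 0.58
insert side [ 0.352  0.109 -0.003] 0.97
insert side [ 0.492 -0.326  0.012] 0.71
insert side [ 0.252 -0.253 -0.001] 0.63
insert side [ 0.772 -0.075  0.001] 0.24
```

View pics/t4.png

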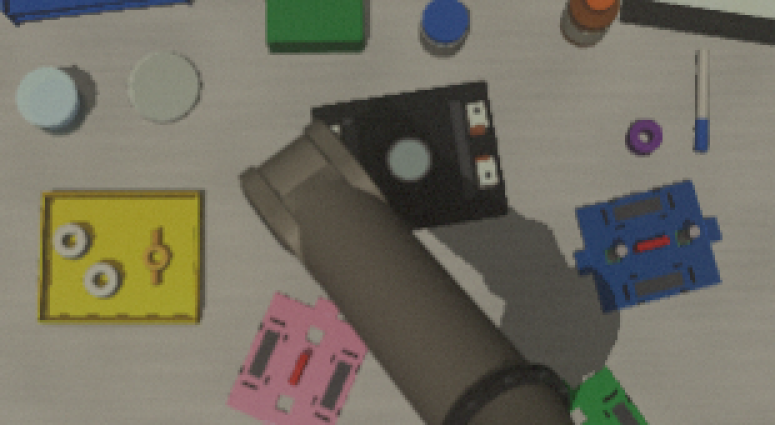

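The tray holds both spacers, at (70,240) and (102,280), and the nut, at (157,257). The insert at (650,245) is bare on its studs. Next is the fin.

Request:
{"fn": "arm_command", "kwargs": {"plan": [{"claw": 0.55,"tx": -0.0379,"ty": -0.0096,"tz": 0,"ax": 0,"ay": 0,"az": 0},{"claw": 0.55,"tx": -0.0379,"ty": -0.0096,"tz": 0,"ax": 0,"ay": 0,"az": 0},{"claw": 0.55,"tx": -0.0379,"ty": -0.0096,"tz": 0,"ax": 0,"ay": 0,"az": 0},{"claw": 0.55,"tx": -0.0379,"ty": -0.0096,"tz": 0,"ax": 0,"ay": 0,"az": 0},{"claw": 0.55,"tx": -0.0379,"ty": -0.0096,"tz": 0,"ax": 0,"ay": 0,"az": 0},{"claw": 0.55,"tx": -0.0379,"ty": -0.0096,"tz": 0,"ax": 0,"ay": 0,"az": 0},{"claw": 0.55,"tx": -0.0379,"ty": -0.0096,"tz": 0,"ax": 0,"ay": 0,"az": 0},{"claw": 0.55,"tx": -0.0379,"ty": -0.0096,"tz": 0,"ax": 0,"ay": 0,"az": 0},{"claw": 0.55,"tx": -0.0379,"ty": -0.0096,"tz": 0,"ax": 0,"ay": 0,"az": 0},{"claw": 0.55,"tx": -0.0379,"ty": -0.0096,"tz": 0,"ax": 0,"ay": 0,"az": 0}]}}

```text
clock: 23.77
tcp_pos: [0.4965, -0.3173, 0.3118]
orientation: [1.958, 2.457, 0.001]
contact_force: [1.0, 0.0, 0.0]
grip_width: 0.0385
gripper_force: 0.0
```

Request:
{"fn": "arm_command", "kwargs": {"plan": [{"claw": 0.55,"tx": 0,"ty": 0,"tz": 0.02,"ax": 0,"ay": 0,"az": 0},{"claw": 0.55,"tx": 0,"ty": 0,"tz": 0.02,"ax": 0,"ay": 0,"az": 0},{"claw": 0.55,"tx": 0,"ty": 0,"tz": 0,"ax": 0,"ay": 0,"az": 0},{"claw": 0.55,"tx": 0,"ty": 0,"tz": 0,"ax": 0,"ay": 0,"az": 0},{"claw": 0.55,"tx": 0,"ty": 0,"tz": 0,"ax": 0,"ay": 0,"az": 0},{"claw": 0.55,"tx": 0,"ty": 0,"tz": 0,"ax": 0,"ay": 0,"az": 0},{"claw": 0.55,"tx": 0,"ty": 0,"tz": 0,"ax": 0,"ay": 0,"az": 0},{"claw": 0.55,"tx": 0,"ty": 0,"tz": 0,"ax": 0,"ay": 0,"az": 0},{"claw": 0.55,"tx": 0,"ty": 0,"tz": 0,"ax": 0,"ay": 0,"az": 0},{"claw": 0.55,"tx": 0,"ty": 0,"tz": 0,"ax": 0,"ay": 0,"az": 0}]}}

```text
clock: 24.6
tcp_pos: [0.4959, -0.3168, 0.2721]
orientation: [1.961, 2.454, -0.0]
contact_force: [-0.6, 0.7, 0.1]
grip_width: 0.0384
gripper_force: 0.0
```

```bash
python3 - <<'E'
from h import *
st(); to(.495,-.319,.198,102.7)
i=r.grab_frame("side")
print("fin?",px2w("top",130+652/2.5-.4,130+242/2.5-.4,.05))
E
```

```text
t 24.6 tcp [ 0.4959 -0.3168  0.2721] x [-0.221  0.975 -0.001] y [0.975 0.221 0.   ] z [ 0. -0. -1.] F [-0.6  0.7  0.1] w 0.0384 gf 0.0
yaw now 102.75 az first 0.05 then tx,ty,tz [-0.002  -0.0014  0.0741] rows 2.0
fin? [ 0.49716842 -0.31717875  0.05      ]
```

Request:
{"fn": "arm_command", "kwargs": {"plan": [{"claw": 0.55,"tx": -0.0015,"ty": 0,"tz": 0.025,"ax": 0,"ay": 0,"az": 0},{"claw": 0.55,"tx": 0,"ty": 0,"tz": 0.025,"ax": 0,"ay": 0,"az": 0},{"claw": 0.55,"tx": 0,"ty": 0,"tz": 0.016,"ax": 0,"ay": 0,"az": 0},{"claw": 0.55,"tx": 0,"ty": 0,"tz": 0.008,"ax": 0,"ay": 0,"az": 0},{"claw": 0.55,"tx": 0,"ty": 0,"tz": 0,"ax": 0,"ay": 0,"az": 0},{"claw": 1,"tx": 0,"ty": 0,"tz": 0,"ax": 0,"ay": 0,"az": 0},{"claw": 1,"tx": 0,"ty": 0,"tz": 0,"ax": 0,"ay": 0,"az": 0},{"claw": 1,"tx": 0,"ty": 0,"tz": 0,"ax": 0,"ay": 0,"az": 0},{"claw": 1,"tx": 0,"ty": 0,"tz": 0,"ax": 0,"ay": 0,"az": 0},{"claw": 1,"tx": 0,"ty": 0,"tz": 0,"ax": 0,"ay": 0,"az": 0}], "squeeze": 100}}

```text
clock: 25.48
tcp_pos: [0.4967, -0.3184, 0.1992]
orientation: [1.96, 2.453, -0.0]
contact_force: [-0.9, 1.1, 6.3]
grip_width: 0.0081
gripper_force: 98.5
```

Request:
{"fn": "arm_command", "kwargs": {"plan": [{"claw": 1,"tx": 0,"ty": 0,"tz": -0.003,"ax": 0,"ay": 0,"az": 0},{"claw": 1,"tx": 0,"ty": 0,"tz": -0.006,"ax": 0,"ay": 0,"az": 0},{"claw": 1,"tx": 0,"ty": 0,"tz": -0.01,"ax": 0,"ay": 0,"az": 0},{"claw": 1,"tx": 0,"ty": 0,"tz": -0.015,"ax": 0,"ay": 0,"az": 0},{"claw": 1,"tx": 0,"ty": 0,"tz": -0.02,"ax": 0,"ay": 0,"az": 0},{"claw": 1,"tx": 0,"ty": 0,"tz": -0.02,"ax": 0,"ay": 0,"az": 0},{"claw": 1,"tx": 0,"ty": 0,"tz": -0.02,"ax": 0,"ay": 0,"az": 0},{"claw": 1,"tx": 0,"ty": 0,"tz": -0.02,"ax": 0,"ay": 0,"az": 0},{"claw": 1,"tx": 0,"ty": 0,"tz": -0.02,"ax": 0,"ay": 0,"az": 0},{"claw": 1,"tx": 0,"ty": 0,"tz": 0,"ax": 0,"ay": 0,"az": 0}]}}

```text
clock: 26.32
tcp_pos: [0.4976, -0.3184, 0.3371]
orientation: [1.956, 2.448, 0.002]
contact_force: [1.4, 0.5, -3.5]
grip_width: 0.0081
gripper_force: 97.9
```

```bash
python3 - <<'E'
from h import *
st(); to(.607,-.0275,.335,97.45)
print(np.round(r.get_obs()["moment"],2))
E
```

```text
t 26.32 tcp [ 0.4976 -0.3184  0.3371] x [-0.221  0.975 -0.005] y [0.975 0.221 0.006] z [ 0.007 -0.004 -1.   ] F [ 1.4  0.5 -3.5] w 0.0081 gf 97.9
yaw now 102.75 az first 5.3 then tx,ty,tz [0.2742 0.1462 0.0021] rows 8.2
[ 0.07 -0.13  0.01]
```

```bash
python3 - <<'E'
from h import *
a=r.grab_frame("top")[150:240,245:345,::-1]; b=r.grab_frame("side")[180:290,260:380,::-1]
a=cv2.resize(a,(400,360),interpolation=3); b=cv2.resize(b,(400,367),interpolation=3)[:360]
cv2.imwrite("pics/st.png",np.hstack([a,b]))
for n in("top","side"):
  for t in("stage","stage_seat"):
    for d in r.tip_of(t,n): print(t,n,np.round(w(n,d["location"]),3),round(d["confidence"],2))
E
```

```text
stage top [ 0.61  -0.029 -0.   ] 0.59
stage top [ 0.772 -0.071  0.002] 0.3
stage_seat top [ 0.612 -0.026  0.046] 0.9
```

View pics/st.png

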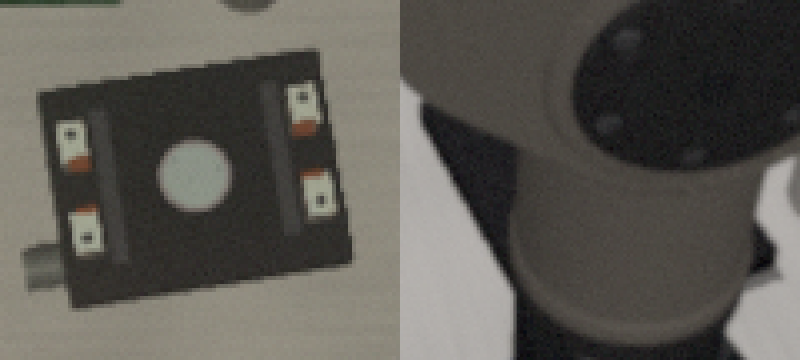

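Left panel: the stage's four jaw-top dots are at (70,135), (304,97), (318,193) and (87,238), with the ledges at (115,185) and (280,160). The arm hides the stage from the side camera.

```bash
python3 - <<'E'
from h import *
f=lambda x,y,z:px2w("top",245+(x+.5)/4-.5,150+(y+.5)/4-.5,z)
q=np.array([f(*p,.066) for p in((70,135),(304,97),(318,193),(87,238))]);print(q[:,:2].round(4),q.mean(0))
yv=q[0]+q[3]-q[1]-q[2];xv=q[0]+q[1]-q[2]-q[3]
print(np.degrees(np.arctan2(-yv[0],yv[1])),np.degrees(np.arctan2(xv[1],xv[0])),np.linalg.norm(yv)/2,np.linalg.norm(xv)/2)
u=np.array([f(*p,.03) for p in((40,92),(318,49))]);v=np.array([f(*p,0) for p in((72,308),(352,263))]);print(u.mean(0),v.mean(0),(u.mean(0)+v.mean(0))/2)
print(np.degrees(np.arctan2(u[1]-u[0],1)[0]), f(195,175,.03))
# side image from start: project candidates, refine with ECC-free check: jaw brightness in saved side0
im=cv2.imread("pics/side0.png"); g=cv2.cvtColor(im,cv2.COLOR_BGR2GRAY)
h=cv2.cvtColor(im,cv2.COLOR_BGR2HSV); m=((g>105)&(h[:,:,1]<50)).astype(np.uint8)
for c in((402,284),(440,272),(452,362),(491,347)):
  print(c,px2w("side",(c[0]+.5)/1.4-.5,(c[1]+.5)/1.4-.5,.066).round(4))
for yaw,cx,cy in((7.4,.609,-.027),(7.4,.613,-.026)):
  for a,b in((.0,.0),):
    pass
E
```

```text
[[ 0.6339  0.0662]
 [ 0.6593 -0.1107]
 [ 0.5857 -0.1188]
 [ 0.5554  0.0548]] [ 0.60857968 -0.02710318  0.066     ]
9.050675214402732 7.322288511228541 0.17746188744621935 0.07667726252978704
[ 0.68999765 -0.01784553  0.03      ] [ 0.52571637 -0.04007023  0.        ] [ 0.60785701 -0.02895788  0.015     ]
1.6900770059888517 [ 0.60770936 -0.02796699  0.03      ]
(402, 284) [0.5554 0.0415 0.066 ]
(440, 272) [0.6252 0.0512 0.066 ]
(452, 362) [ 0.5818 -0.1301  0.066 ]
(491, 347) [ 0.6471 -0.1201  0.066 ]
```

```bash
python3 - <<'E'
from h import *
im=cv2.imread("pics/side0.png")[255:400,365:530]
cv2.imwrite("pics/sj.png",cv2.resize(im,None,fx=4.5,fy=4,interpolation=3) if 0 else cv2.resize(im,None,fx=4,fy=4,interpolation=3))
E
```

```text
(no output)
```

View pics/sj.png

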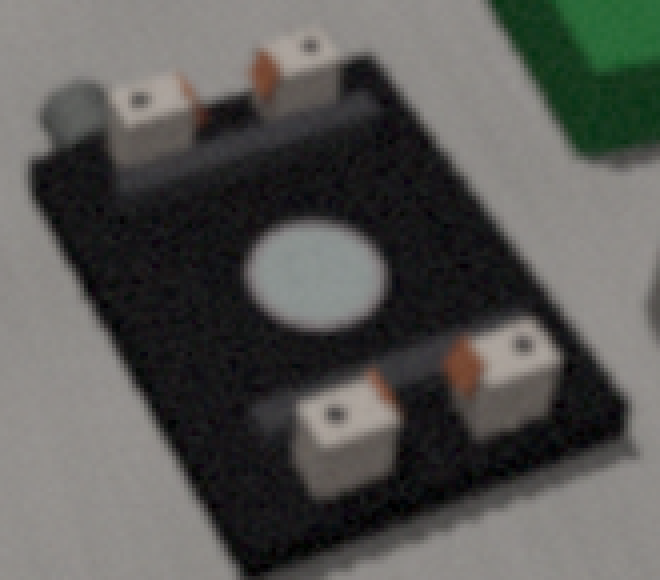

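The side crop shows the jaw dots clearly, at (140,99), (310,46), (524,344) and (336,413).

```bash
python3 - <<'E'
from h import *
P=[(310,46),(524,344),(336,413),(140,99)]
q=np.array([px2w("side",(365+(x+.5)/4)/1.4-.5,(255+(y+.5)/4)/1.4-.5,.066) for x,y in P]);print(q[:,:2].round(4),q.mean(0))
yv=q[0]+q[3]-q[1]-q[2];xv=q[0]+q[1]-q[2]-q[3]
print(np.degrees(np.arctan2(-yv[0],yv[1])),np.degrees(np.arctan2(xv[1],xv[0])),np.linalg.norm(yv)/2,np.linalg.norm(xv)/2)
c=lambda x,y:px2w("side",(365+(x+.5)/4)/1.4-.5,(255+(y+.5)/4)/1.4-.5,.03)
k=[c(372,58),c(625,400),c(240,572),c(35,165)]; print(np.round(k,4)[:,:2],np.mean(k,0))
to(.608,-.028,.30,97.5)
E
```

```text
[[ 0.6334  0.0638]
 [ 0.6584 -0.1108]
 [ 0.5795 -0.1217]
 [ 0.5545  0.0529]] [ 0.6064593  -0.02896596  0.066     ]
8.154480507455194 7.891517200609241 0.1764260186713422 0.0796295671284313
[[ 0.672   0.0836]
 [ 0.7015 -0.1226]
 [ 0.5333 -0.1557]
 [ 0.5101  0.0609]] [ 0.60422841 -0.03343035  0.03      ]
yaw now 102.74 az first 5.24 then tx,ty,tz [0.273  0.1493 0.0304] rows 8.2
```

Request:
{"fn": "arm_command", "kwargs": {"plan": [{"claw": 1,"tx": 0,"ty": 0,"tz": 0,"ax": 0,"ay": 0,"az": 2.37},{"claw": 1,"tx": 0,"ty": 0,"tz": 0,"ax": 0,"ay": 0,"az": 2.37},{"claw": 1,"tx": 0.02,"ty": 0.011,"tz": 0,"ax": 0,"ay": 0,"az": 0},{"claw": 1,"tx": 0.034,"ty": 0.0185,"tz": 0,"ax": 0,"ay": 0,"az": 0},{"claw": 1,"tx": 0.034,"ty": 0.0185,"tz": 0,"ax": 0,"ay": 0,"az": 0},{"claw": 1,"tx": 0.034,"ty": 0.0185,"tz": 0,"ax": 0,"ay": 0,"az": 0},{"claw": 1,"tx": 0.034,"ty": 0.0185,"tz": 0,"ax": 0,"ay": 0,"az": 0},{"claw": 1,"tx": 0.034,"ty": 0.0185,"tz": 0,"ax": 0,"ay": 0,"az": 0},{"claw": 1,"tx": 0.034,"ty": 0.0185,"tz": 0,"ax": 0,"ay": 0,"az": 0},{"claw": 1,"tx": 0.03,"ty": 0.0164,"tz": 0,"ax": 0,"ay": 0,"az": 0}]}}

```text
clock: 27.45
tcp_pos: [0.5981, -0.0447, 0.3308]
orientation: [-2.058, -2.371, 0.0]
contact_force: [1.0, -0.5, -3.5]
grip_width: 0.0082
gripper_force: 97.8
```

Request:
{"fn": "arm_command", "kwargs": {"plan": [{"claw": 1,"tx": 0.015,"ty": 0.0085,"tz": 0,"ax": 0,"ay": 0,"az": 0},{"claw": 1,"tx": 0.004,"ty": 0.0025,"tz": 0.015,"ax": 0,"ay": 0,"az": 0},{"claw": 1,"tx": 0,"ty": 0,"tz": 0.015,"ax": 0,"ay": 0,"az": 0},{"claw": 1,"tx": 0,"ty": 0,"tz": 0.01,"ax": 0,"ay": 0,"az": 0},{"claw": 1,"tx": 0,"ty": 0,"tz": 0,"ax": 0,"ay": 0,"az": 0},{"claw": 1,"tx": 0,"ty": 0,"tz": 0,"ax": 0,"ay": 0,"az": 0},{"claw": 1,"tx": 0,"ty": 0,"tz": 0,"ax": 0,"ay": 0,"az": 0},{"claw": 1,"tx": 0,"ty": 0,"tz": 0,"ax": 0,"ay": 0,"az": 0},{"claw": 1,"tx": 0,"ty": 0,"tz": 0,"ax": 0,"ay": 0,"az": 0},{"claw": 1,"tx": 0,"ty": 0,"tz": 0,"ax": 0,"ay": 0,"az": 0}]}}

```text
clock: 28.28
tcp_pos: [0.6063, -0.0274, 0.2923]
orientation: [2.061, 2.37, 0.001]
contact_force: [-0.5, 0.1, -2.5]
grip_width: 0.0076
gripper_force: 97.8
```

```bash
python3 - <<'E'
from h import *
st(); to(.6075,-.027,.27,98)
a=r.grab_frame("top")[140:250,235:355,::-1]; b=r.grab_frame("side")[140:300,240:400,::-1]
a=cv2.resize(a,None,fx=400/120,fy=400/120,interpolation=3); b=cv2.resize(b,(400,400),interpolation=3)
o=np.zeros((400,800,3),np.uint8); o[:a.shape[0],:400]=a; o[:,400:]=b; cv2.imwrite("pics/ab.png",o)
E
```

```text
t 28.28 tcp [ 0.6063 -0.0274  0.2923] x [-0.139  0.99  -0.   ] y [0.99  0.139 0.001] z [ 0.001 -0.    -1.   ] F [-0.5  0.1 -2.5] w 0.0076 gf 97.8
yaw now 97.97 az first -0.03 then tx,ty,tz [0.0002 0.0013 0.0223] rows 0.6
```

View pics/ab.png

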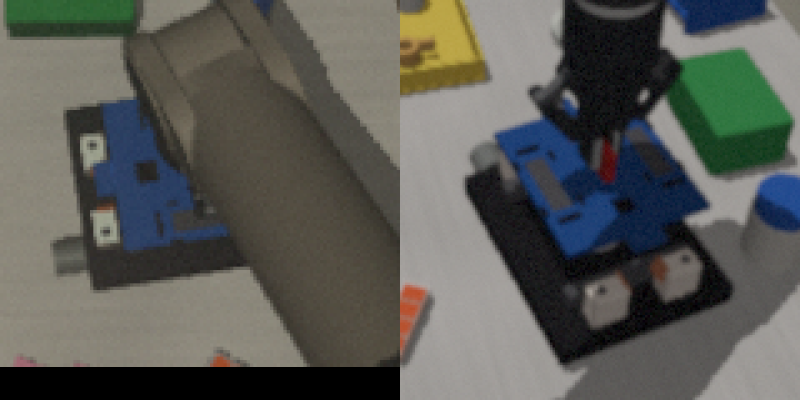

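```bash
python3 - <<'E'
from h import *
o=r.get_obs(); t=o["tcp_pos"]; zt=t[2]-.187+.006
y=np.radians(8.0); X=np.array([np.cos(y),np.sin(y),0]);Y=np.array([-np.sin(y),np.cos(y),0])
c=np.array([t[0],t[1],zt])
T=lambda u,v:px2w("top",235+(u+.5)*.3-.5,140+(v+.5)*.3-.5,zt)
S=lambda u,v:px2w("side",240+(u-400+.5)*.4-.5,140+(v+.5)*.4-.5,zt)
for n,p,e in(("hole+ top",T(147,171),(0,.045)),("hole- side",S(624,206),(0,-.045)),("corner NE? side",S(707,206),(.066,-.075)),("corner side lower",S(565,256),(-.066,-.075)),("corner side left",S(497,136),(-.066,.075)),("top left corner",T(103,103),(.066,.075)),("top low corner",T(127,250),(-.066,.075))):
  d=p-c; print(n,"meas",np.round([d@X*1000,d@Y*1000],1),"exp",np.array(e)*1000)
J=lambda u,v:px2w("side",240+(u-400+.5)*.4-.5,140+(v+.5)*.4-.5,.066)
print("jaws side",J(604,289),J(679,260))
K=lambda u,v:px2w("top",235+(u+.5)*.3-.5,140+(v+.5)*.3-.5,.066)
print("jaws top",K(91,147),K(105,231))
E
```

```text
hole+ top meas [ 1.5 44.1] exp [ 0. 45.]
hole- side meas [ -1.8 -50.3] exp [  0. -45.]
corner NE? side meas [ 60.9 -77.8] exp [ 66. -75.]
corner side lower meas [-69.1 -77.6] exp [-66. -75.]
corner side left meas [-65.2  67. ] exp [-66.  75.]
top left corner meas [67.6 72.6] exp [66. 75.]
top low corner meas [-64.5  72.4] exp [-66.  75.]
jaws side [ 0.58162419 -0.12186621  0.066     ] [ 0.65263768 -0.1106772   0.066     ]
jaws top [0.63273965 0.06677483 0.066     ] [0.55590962 0.0554782  0.066     ]
```

The plate hangs over the stage. The ear side is about 2 mm short along stage y in both cameras, so I shift by +1.8 and +1 mm, then lower it.

Request:
{"fn": "arm_command", "kwargs": {"plan": [{"claw": 1,"tx": 0.0018,"ty": 0.001,"tz": 0.01,"ax": 0,"ay": 0,"az": 0},{"claw": 1,"tx": 0,"ty": 0,"tz": 0.008,"ax": 0,"ay": 0,"az": 0},{"claw": 1,"tx": 0,"ty": 0,"tz": 0.006,"ax": 0,"ay": 0,"az": 0},{"claw": 1,"tx": 0,"ty": 0,"tz": 0.004,"ax": 0,"ay": 0,"az": 0},{"claw": 1,"tx": 0,"ty": 0,"tz": 0.003,"ax": 0,"ay": 0,"az": 0},{"claw": 1,"tx": 0,"ty": 0,"tz": 0.003,"ax": 0,"ay": 0,"az": 0},{"claw": 1,"tx": 0,"ty": 0,"tz": 0.002,"ax": 0,"ay": 0,"az": 0},{"claw": 1,"tx": 0,"ty": 0,"tz": 0.002,"ax": 0,"ay": 0,"az": 0},{"claw": 1,"tx": 0,"ty": 0,"tz": 0,"ax": 0,"ay": 0,"az": 0},{"claw": 1,"tx": 0,"ty": 0,"tz": 0,"ax": 0,"ay": 0,"az": 0}], "squeeze": 110}}

```text
clock: 29.22
tcp_pos: [0.6069, -0.0252, 0.2538]
orientation: [2.061, 2.371, 0.0]
contact_force: [-1.2, -0.5, -2.9]
grip_width: 0.0078
gripper_force: 109.1
```

```bash
python3 - <<'E'
from h import *
st(); print(np.round(r.get_obs()["moment"],2))
E
```

```text
t 29.22 tcp [ 0.6069 -0.0252  0.2538] x [-0.139  0.99  -0.   ] y [0.99  0.139 0.   ] z [ 0. -0. -1.] F [-1.2 -0.5 -2.9] w 0.0078 gf 109.1
[0.05 0.01 0.03]
```

Request:
{"fn": "arm_command", "kwargs": {"plan": [{"claw": 1,"tx": 0,"ty": 0,"tz": 0.0015,"ax": 0,"ay": 0,"az": 0},{"claw": 1,"tx": 0,"ty": 0,"tz": 0.0015,"ax": 0,"ay": 0,"az": 0},{"claw": 1,"tx": 0,"ty": 0,"tz": 0.0015,"ax": 0,"ay": 0,"az": 0},{"claw": 1,"tx": 0,"ty": 0,"tz": 0.0015,"ax": 0,"ay": 0,"az": 0},{"claw": 1,"tx": 0,"ty": 0,"tz": 0,"ax": 0,"ay": 0,"az": 0},{"claw": 1,"tx": 0,"ty": 0,"tz": 0,"ax": 0,"ay": 0,"az": 0},{"claw": 1,"tx": 0,"ty": 0,"tz": 0,"ax": 0,"ay": 0,"az": 0},{"claw": 1,"tx": 0,"ty": 0,"tz": 0,"ax": 0,"ay": 0,"az": 0},{"claw": 1,"tx": 0,"ty": 0,"tz": 0,"ax": 0,"ay": 0,"az": 0},{"claw": 1,"tx": 0,"ty": 0,"tz": 0,"ax": 0,"ay": 0,"az": 0}]}}

```text
clock: 30.05
tcp_pos: [0.6067, -0.0253, 0.2476]
orientation: [-2.061, -2.371, 0.001]
contact_force: [-2.0, -0.4, -2.8]
grip_width: 0.008
gripper_force: 109.2
```

```bash
python3 - <<'E'
from h import *
st(); print(np.round(r.get_obs()["moment"],2))
E
```

```text
t 30.05 tcp [ 0.6067 -0.0253  0.2476] x [-0.139  0.99  -0.   ] y [ 0.99   0.139 -0.001] z [-0. -0. -1.] F [-2.  -0.4 -2.8] w 0.008 gf 109.2
[-0.07  0.43 -0.01]
```

Request:
{"fn": "arm_command", "kwargs": {"plan": [{"claw": 1,"tx": 0,"ty": -0.0007,"tz": 0.001,"ax": 0,"ay": 0,"az": 0},{"claw": 1,"tx": 0,"ty": 0,"tz": 0.0015,"ax": 0,"ay": 0,"az": 0},{"claw": 1,"tx": 0,"ty": 0,"tz": 0.0015,"ax": 0,"ay": 0,"az": 0},{"claw": 1,"tx": 0,"ty": 0,"tz": 0.0015,"ax": 0,"ay": 0,"az": 0},{"claw": 1,"tx": 0,"ty": 0,"tz": 0.0015,"ax": 0,"ay": 0,"az": 0},{"claw": 1,"tx": 0,"ty": 0,"tz": 0,"ax": 0,"ay": 0,"az": 0},{"claw": 1,"tx": 0,"ty": 0,"tz": 0,"ax": 0,"ay": 0,"az": 0},{"claw": 1,"tx": 0,"ty": 0,"tz": 0,"ax": 0,"ay": 0,"az": 0},{"claw": 1,"tx": 0,"ty": 0,"tz": 0,"ax": 0,"ay": 0,"az": 0},{"claw": 1,"tx": 0,"ty": 0,"tz": 0,"ax": 0,"ay": 0,"az": 0}]}}

```text
clock: 30.88
tcp_pos: [0.6063, -0.0252, 0.2408]
orientation: [2.061, 2.371, 0.001]
contact_force: [-0.4, -0.0, 1.7]
grip_width: 0.0078
gripper_force: 110.0
```

```bash
python3 - <<'E'
from h import *
st(); print(np.round(r.get_obs()["moment"],2))
E
```

```text
t 30.88 tcp [ 0.6063 -0.0252  0.2408] x [-0.139  0.99   0.   ] y [0.99  0.139 0.001] z [ 0.001  0.    -1.   ] F [-0.4 -0.   1.7] w 0.0078 gf 110.0
[-0.03  0.13  0.06]
```

Request:
{"fn": "arm_command", "kwargs": {"plan": [{"claw": 1,"tx": 0,"ty": 0,"tz": 0.0015,"ax": 0,"ay": 0,"az": 0},{"claw": 1,"tx": 0,"ty": 0,"tz": 0.0015,"ax": 0,"ay": 0,"az": 0},{"claw": 1,"tx": 0,"ty": 0,"tz": 0.0015,"ax": 0,"ay": 0,"az": 0},{"claw": 1,"tx": 0,"ty": 0,"tz": 0.0015,"ax": 0,"ay": 0,"az": 0},{"claw": 1,"tx": 0,"ty": 0,"tz": 0.001,"ax": 0,"ay": 0,"az": 0},{"claw": 1,"tx": 0,"ty": 0,"tz": 0,"ax": 0,"ay": 0,"az": 0},{"claw": 1,"tx": 0,"ty": 0,"tz": 0,"ax": 0,"ay": 0,"az": 0},{"claw": 1,"tx": 0,"ty": 0,"tz": 0,"ax": 0,"ay": 0,"az": 0},{"claw": 1,"tx": 0,"ty": 0,"tz": 0,"ax": 0,"ay": 0,"az": 0},{"claw": 1,"tx": 0,"ty": 0,"tz": 0,"ax": 0,"ay": 0,"az": 0}]}}

```text
clock: 31.72
tcp_pos: [0.6061, -0.0253, 0.2335]
orientation: [-2.061, -2.371, 0.0]
contact_force: [-0.2, -0.0, -2.6]
grip_width: 0.0077
gripper_force: 109.2
```

```bash
python3 - <<'E'
from h import *
st(); print(np.round(r.get_obs()["moment"],2))
E
```

```text
t 31.72 tcp [ 0.6061 -0.0253  0.2335] x [-0.139  0.99   0.   ] y [ 0.99   0.139 -0.   ] z [-0.  0. -1.] F [-0.2 -0.  -2.6] w 0.0077 gf 109.2
[-0.01 -0.05  0.02]
```

Request:
{"fn": "arm_command", "kwargs": {"plan": [{"claw": 1,"tx": 0,"ty": 0,"tz": 0.001,"ax": 0,"ay": 0,"az": 0},{"claw": 1,"tx": 0,"ty": 0,"tz": 0.0005,"ax": 0,"ay": 0,"az": 0},{"claw": 1,"tx": 0,"ty": 0,"tz": 0,"ax": 0,"ay": 0,"az": 0},{"claw": 1,"tx": 0,"ty": 0,"tz": 0,"ax": 0,"ay": 0,"az": 0},{"claw": 1,"tx": 0,"ty": 0,"tz": 0,"ax": 0,"ay": 0,"az": 0},{"claw": 1,"tx": 0,"ty": 0,"tz": 0,"ax": 0,"ay": 0,"az": 0},{"claw": 1,"tx": 0,"ty": 0,"tz": 0,"ax": 0,"ay": 0,"az": 0},{"claw": 1,"tx": 0,"ty": 0,"tz": 0,"ax": 0,"ay": 0,"az": 0},{"claw": 1,"tx": 0,"ty": 0,"tz": 0,"ax": 0,"ay": 0,"az": 0},{"claw": 1,"tx": 0,"ty": 0,"tz": 0,"ax": 0,"ay": 0,"az": 0}]}}

```text
clock: 32.55
tcp_pos: [0.6062, -0.0252, 0.2332]
orientation: [2.061, 2.371, -0.001]
contact_force: [-3.5, -1.6, 5.8]
grip_width: 0.0079
gripper_force: 110.6
```

Request:
{"fn": "arm_command", "kwargs": {"plan": [{"claw": 1,"tx": 0,"ty": 0,"tz": 0.001,"ax": 0,"ay": 0,"az": 0},{"claw": 1,"tx": 0,"ty": 0,"tz": 0.001,"ax": 0,"ay": 0,"az": 0},{"claw": 1,"tx": 0,"ty": 0,"tz": 0,"ax": 0,"ay": 0,"az": 0},{"claw": 1,"tx": 0,"ty": 0,"tz": 0,"ax": 0,"ay": 0,"az": 0},{"claw": 1,"tx": 0,"ty": 0,"tz": 0,"ax": 0,"ay": 0,"az": 0},{"claw": 1,"tx": 0,"ty": 0,"tz": 0,"ax": 0,"ay": 0,"az": 0},{"claw": 1,"tx": 0,"ty": 0,"tz": 0,"ax": 0,"ay": 0,"az": 0},{"claw": 1,"tx": 0,"ty": 0,"tz": 0,"ax": 0,"ay": 0,"az": 0},{"claw": 1,"tx": 0,"ty": 0,"tz": 0,"ax": 0,"ay": 0,"az": 0},{"claw": 1,"tx": 0,"ty": 0,"tz": 0,"ax": 0,"ay": 0,"az": 0}]}}

```text
clock: 33.38
tcp_pos: [0.6062, -0.025, 0.2331]
orientation: [2.06, 2.37, -0.002]
contact_force: [-10.2, -1.6, 23.2]
grip_width: 0.0079
gripper_force: 113.2
```

Request:
{"fn": "arm_command", "kwargs": {"plan": [{"claw": 1,"tx": 0,"ty": 0,"tz": -0.002,"ax": 0,"ay": 0,"az": 0},{"claw": 0.7,"tx": 0,"ty": 0,"tz": -0.001,"ax": 0,"ay": 0,"az": 0},{"claw": 0.7,"tx": 0,"ty": 0,"tz": 0,"ax": 0,"ay": 0,"az": 0},{"claw": 0.7,"tx": 0,"ty": 0,"tz": 0,"ax": 0,"ay": 0,"az": 0},{"claw": 0.7,"tx": 0,"ty": 0,"tz": 0,"ax": 0,"ay": 0,"az": 0},{"claw": 0.7,"tx": 0,"ty": 0,"tz": 0,"ax": 0,"ay": 0,"az": 0},{"claw": 0.7,"tx": 0,"ty": 0,"tz": -0.02,"ax": 0,"ay": 0,"az": 0},{"claw": 0.7,"tx": 0,"ty": 0,"tz": -0.03,"ax": 0,"ay": 0,"az": 0},{"claw": 0.5,"tx": 0,"ty": 0,"tz": -0.03,"ax": 0,"ay": 0,"az": 0},{"claw": 0.5,"tx": 0,"ty": 0,"tz": 0,"ax": 0,"ay": 0,"az": 0}]}}

```text
clock: 34.22
tcp_pos: [0.6082, -0.0245, 0.3189]
orientation: [2.057, 2.366, 0.01]
contact_force: [1.5, 1.0, 0.4]
grip_width: 0.0425
gripper_force: 0.0
```

```bash
python3 - <<'E'
from h import *
st(); print(np.round(r.get_obs()["joints"],2))
i=r.grab_frame("side"); h=cv2.cvtColor(i,cv2.COLOR_RGB2HSV)
for n in("top","side"):
  r.grab_frame(n)
  for t in("insert","slide1"):
    for d in r.tip_of(t,n): print(t,n,np.round(w(n,d["location"]),3),round(d["confidence"],2))
m=cv2.inRange(h[220:300,210:290],(3,120,100),(15,255,255)); ys,xs=np.nonzero(m)
c,s,a=cv2.minAreaRect(np.c_[xs,ys].astype(np.float32)); bx=cv2.boxPoints((c,s,a)); q=np.array([px2w("side",210+x,220+y,.016) for x,y in bx]); print(len(xs),q.round(4),q.mean(0))
cv2.imwrite("pics/se.png",cv2.resize(i[130:310,210:410,::-1],None,fx=3,fy=3,interpolation=3))
E
```

```text
t 34.22 tcp [ 0.6082 -0.0245  0.3189] x [-0.139  0.99  -0.001] y [0.99  0.139 0.009] z [ 0.009  0.    -1.   ] F [1.5 1.  0.4] w 0.0425 gf 0.0
[ 0.45  0.55 -0.69  1.77  0.42  0.97 -0.27]
insert top [ 0.612 -0.029  0.046] 0.83
insert top [ 0.352  0.116 -0.002] 0.59
slide1 top [ 0.421 -0.07   0.002] 0.55
insert side [0.352 0.108 0.001] 0.86
insert side [ 0.607 -0.03   0.046] 0.74
insert side [ 0.249 -0.253 -0.001] 0.67
slide1 side [ 0.418 -0.065  0.   ] 0.81
slide1 side [ 0.686 -0.401 -0.002] 0.63
slide1 side [ 0.489  0.282 -0.002] 0.56
231 [[ 0.3939 -0.0935  0.016 ]
 [ 0.4294 -0.0344  0.016 ]
 [ 0.4445 -0.0483  0.016 ]
 [ 0.4085 -0.1063  0.016 ]] [ 0.41906193 -0.07060331  0.016     ]
```

View pics/se.png

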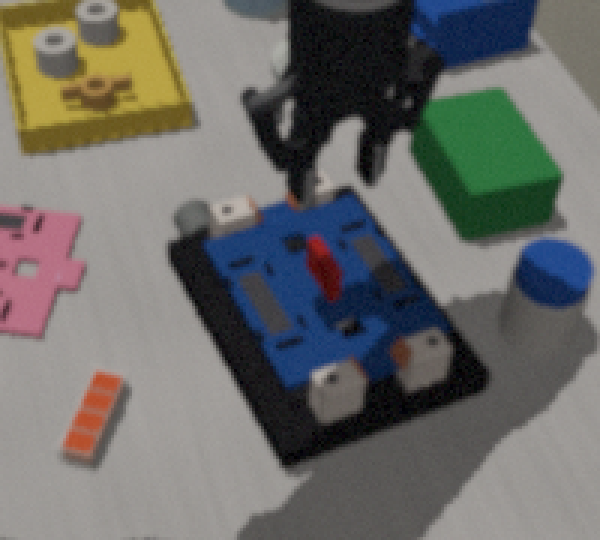

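The insert is seated flat: the detector puts it at z = 0.046 and its ears are between the jaws at (340,385) and (425,355). Only one slide is on the bench, at (95,418). Moving above it.

Request:
{"fn": "arm_command", "kwargs": {"plan": [{"claw": 0.4,"tx": 0,"ty": 0,"tz": 0,"ax": 0,"ay": 0,"az": 6.6},{"claw": 0.4,"tx": 0,"ty": 0,"tz": 0,"ax": 0,"ay": 0,"az": 6.6},{"claw": 0.4,"tx": 0,"ty": 0,"tz": 0,"ax": 0,"ay": 0,"az": 6.6},{"claw": 0.4,"tx": 0,"ty": 0,"tz": 0,"ax": 0,"ay": 0,"az": 6.6},{"claw": 0.4,"tx": 0,"ty": 0,"tz": 0,"ax": 0,"ay": 0,"az": 6.6},{"claw": 0.4,"tx": 0,"ty": 0,"tz": 0,"ax": 0,"ay": 0,"az": 6.6},{"claw": 0.4,"tx": -0.0228,"ty": -0.0229,"tz": 0,"ax": 0,"ay": 0,"az": 0},{"claw": 0.4,"tx": -0.0228,"ty": -0.0229,"tz": 0,"ax": 0,"ay": 0,"az": 0},{"claw": 0.4,"tx": -0.0228,"ty": -0.0229,"tz": 0,"ax": 0,"ay": 0,"az": 0},{"claw": 0.4,"tx": -0.0228,"ty": -0.0229,"tz": 0,"ax": 0,"ay": 0,"az": 0}], "squeeze": 40}}

```text
clock: 35.4
tcp_pos: [0.4787, -0.0551, 0.3123]
orientation: [-2.741, -1.533, 0.002]
contact_force: [0.0, -0.2, -0.5]
grip_width: 0.0514
gripper_force: 0.0
```

Request:
{"fn": "arm_command", "kwargs": {"plan": [{"claw": 0.4,"tx": -0.0228,"ty": -0.0229,"tz": 0,"ax": 0,"ay": 0,"az": 0},{"claw": 0.4,"tx": -0.0228,"ty": -0.0229,"tz": 0,"ax": 0,"ay": 0,"az": 0},{"claw": 0.4,"tx": 0,"ty": 0,"tz": 0.03,"ax": 0,"ay": 0,"az": 0},{"claw": 0.4,"tx": 0,"ty": 0,"tz": 0.03,"ax": 0,"ay": 0,"az": 0},{"claw": 0.4,"tx": 0,"ty": 0,"tz": 0,"ax": 0,"ay": 0,"az": 0},{"claw": 0.4,"tx": 0,"ty": 0,"tz": 0,"ax": 0,"ay": 0,"az": 0},{"claw": 0.4,"tx": 0,"ty": 0,"tz": 0,"ax": 0,"ay": 0,"az": 0},{"claw": 0.4,"tx": 0,"ty": 0,"tz": 0,"ax": 0,"ay": 0,"az": 0},{"claw": 0.4,"tx": 0,"ty": 0,"tz": 0,"ax": 0,"ay": 0,"az": 0},{"claw": 0.4,"tx": 0,"ty": 0,"tz": 0,"ax": 0,"ay": 0,"az": 0}]}}

```text
clock: 36.23
tcp_pos: [0.418, -0.0698, 0.2541]
orientation: [2.741, 1.532, 0.002]
contact_force: [-0.5, -0.4, -0.1]
grip_width: 0.0508
gripper_force: 0.0
```

```bash
cat >> h.py <<'E'
def orange(n,b,z):
    i=r.grab_frame(n); h=cv2.cvtColor(i,cv2.COLOR_RGB2HSV)[b[1]:b[3],b[0]:b[2]]
    ys,xs=np.nonzero(cv2.inRange(h,(3,120,60),(15,255,255)))
    if len(xs)<20: print(n,"none",len(xs)); return
    c,s,a=cv2.minAreaRect(np.c_[xs,ys].astype(np.float32)); q=np.array([px2w(n,b[0]+x,b[1]+y,z) for x,y in cv2.boxPoints((c,s,a))])
    e=[q[1]-q[0],q[2]-q[1]]; l=max(e,key=np.linalg.norm)
    print(n,len(xs),"c",q.mean(0).round(4),"len",np.round([np.linalg.norm(v) for v in e],4),"az",round(np.degrees(np.arctan2(l[1],l[0])),1))
E
python3 - <<'E'
from h import *
st(); to(.4196,-.069,.176,58.4); print(np.round(r.get_obs()["joints"],2))
orange("side",(200,210,290,310),.016); orange("top",(270,220,350,290),.016)
E
```

```text
t 36.23 tcp [ 0.418  -0.0698  0.2541] x [0.524 0.852 0.001] y [ 0.852 -0.524  0.002] z [ 0.002 -0.    -1.   ] F [-0.5 -0.4 -0.1] w 0.0508 gf 0.0
yaw now 58.4 az first 0.0 then tx,ty,tz [0.0015 0.001  0.0781] rows 2.1
[ 0.49  0.35 -0.54  2.23  0.31  0.63 -0.83]
side 208 c [ 0.4194 -0.0695  0.016 ] len [0.071  0.0209] az 59.4
top none 0
```

Request:
{"fn": "arm_command", "kwargs": {"plan": [{"claw": 0.4,"tx": 0.001,"ty": 0.001,"tz": 0.025,"ax": 0,"ay": 0,"az": 0},{"claw": 0.4,"tx": 0,"ty": 0,"tz": 0.025,"ax": 0,"ay": 0,"az": 0},{"claw": 0.4,"tx": 0,"ty": 0,"tz": 0.015,"ax": 0,"ay": 0,"az": 0},{"claw": 0.4,"tx": 0,"ty": 0,"tz": 0.008,"ax": 0,"ay": 0,"az": 0},{"claw": 0.4,"tx": 0,"ty": 0,"tz": 0.004,"ax": 0,"ay": 0,"az": 0},{"claw": 0.4,"tx": 0,"ty": 0,"tz": 0,"ax": 0,"ay": 0,"az": 0},{"claw": 0.4,"tx": 0,"ty": 0,"tz": 0,"ax": 0,"ay": 0,"az": 0},{"claw": 0.4,"tx": 0,"ty": 0,"tz": 0,"ax": 0,"ay": 0,"az": 0},{"claw": 0.4,"tx": 0,"ty": 0,"tz": 0,"ax": 0,"ay": 0,"az": 0},{"claw": 0.4,"tx": 0,"ty": 0,"tz": 0,"ax": 0,"ay": 0,"az": 0}]}}

```text
clock: 37.17
tcp_pos: [0.4191, -0.0696, 0.1768]
orientation: [2.742, 1.532, 0.002]
contact_force: [-0.3, -0.9, 0.1]
grip_width: 0.0512
gripper_force: 0.0
```

Request:
{"fn": "arm_command", "kwargs": {"plan": [{"claw": 0.6,"tx": 0,"ty": 0,"tz": 0,"ax": 0,"ay": 0,"az": 0},{"claw": 0.7,"tx": 0,"ty": 0,"tz": 0,"ax": 0,"ay": 0,"az": 0},{"claw": 0.9,"tx": 0,"ty": 0,"tz": 0,"ax": 0,"ay": 0,"az": 0},{"claw": 0.9,"tx": 0,"ty": 0,"tz": 0,"ax": 0,"ay": 0,"az": 0},{"claw": 0.9,"tx": 0,"ty": 0,"tz": 0,"ax": 0,"ay": 0,"az": 0},{"claw": 0.9,"tx": 0,"ty": 0,"tz": 0,"ax": 0,"ay": 0,"az": 0},{"claw": 0.9,"tx": 0,"ty": 0,"tz": 0,"ax": 0,"ay": 0,"az": 0},{"claw": 0.9,"tx": 0,"ty": 0,"tz": 0,"ax": 0,"ay": 0,"az": 0},{"claw": 0.9,"tx": 0,"ty": 0,"tz": 0,"ax": 0,"ay": 0,"az": 0},{"claw": 0.9,"tx": 0,"ty": 0,"tz": 0,"ax": 0,"ay": 0,"az": 0}]}}

```text
clock: 38.0
tcp_pos: [0.419, -0.0695, 0.1766]
orientation: [2.742, 1.532, 0.0]
contact_force: [-2.8, -0.1, 6.0]
grip_width: 0.0248
gripper_force: 39.5
```

```bash
python3 - <<'E'
from h import *
st(); orange("side",(200,210,290,310),.016)
E
```

```text
t 38.0 tcp [ 0.419  -0.0695  0.1766] x [ 0.524  0.852 -0.   ] y [ 0.852 -0.524  0.001] z [ 0. -0. -1.] F [-2.8 -0.1  6. ] w 0.0248 gf 39.5
side 140 c [0.3965 0.0075 0.016 ] len [0.0421 0.2221] az -81.0
```

Request:
{"fn": "arm_command", "kwargs": {"plan": [{"claw": 0.9,"tx": 0,"ty": 0,"tz": -0.01,"ax": 0,"ay": 0,"az": 0},{"claw": 0.9,"tx": 0,"ty": 0,"tz": -0.025,"ax": 0,"ay": 0,"az": 0},{"claw": 0.9,"tx": 0,"ty": 0,"tz": -0.03,"ax": 0,"ay": 0,"az": 0},{"claw": 0.9,"tx": 0,"ty": 0,"tz": -0.03,"ax": 0,"ay": 0,"az": 0},{"claw": 0.9,"tx": 0,"ty": 0,"tz": -0.03,"ax": 0,"ay": 0,"az": 0},{"claw": 0.9,"tx": 0,"ty": 0,"tz": 0,"ax": 0,"ay": 0,"az": 0},{"claw": 0.9,"tx": 0,"ty": 0,"tz": 0,"ax": 0,"ay": 0,"az": 0},{"claw": 0.9,"tx": 0,"ty": 0,"tz": 0,"ax": 0,"ay": 0,"az": 0},{"claw": 0.9,"tx": 0,"ty": 0,"tz": 0,"ax": 0,"ay": 0,"az": 0},{"claw": 0.9,"tx": 0,"ty": 0,"tz": 0,"ax": 0,"ay": 0,"az": 0}]}}

```text
clock: 38.88
tcp_pos: [0.4182, -0.0695, 0.3001]
orientation: [-2.741, -1.532, 0.003]
contact_force: [-0.5, 0.1, -0.1]
grip_width: 0.0248
gripper_force: 39.6
```

```bash
python3 - <<'E'
from h import *
st(); to(.559,-.0338,.30,98)
print("se pocket a,b,fin",*[px2w("side",210+(u+.5)/3-.5,130+(v+.5)/3-.5,.052)[:2].round(4) for u,v in((265,303),(380,263))])
for n in("top","side"):
  i=r.grab_frame(n)
  for t in("pocket_a","insert"):
    for d in r.tip_of(t,n): print(t,n,np.round(w(n,d["location"]),3),round(d["confidence"],2))
  h=cv2.cvtColor(i,cv2.COLOR_RGB2HSV); c0=[int(v) for v in w2px(n,(.6065,-.0274,.052))]
  s=h[c0[1]-60:c0[1]+60,c0[0]-60:c0[0]+60]; m=cv2.inRange(s,(105,120,30),(125,255,255))
  k,l,stt,cc=cv2.connectedComponentsWithStats(m); j=1+np.argmax(stt[1:,4]); ys,xs=np.nonzero(l==j)
  b=cv2.minAreaRect(np.c_[xs,ys].astype(np.float32)); print(n,stt[j],"blue rect",px2w(n,c0[0]-60+b[0][0],c0[1]-60+b[0][1],.052).round(4))
E
```

```text
t 38.88 tcp [ 0.4182 -0.0695  0.3001] x [ 0.524  0.852 -0.001] y [ 0.852 -0.524 -0.002] z [-0.003  0.001 -1.   ] F [-0.5  0.1 -0.1] w 0.0248 gf 39.6
yaw now 58.41 az first -39.59 then tx,ty,tz [1.570e-02 1.444e-01 1.000e-04] rows 3.8
se pocket a,b,fin [ 0.5588 -0.035 ] [ 0.6551 -0.0208]
pocket_a top [ 0.281 -0.29   0.01 ] 0.98
pocket_a top [0.373 0.155 0.005] 0.97
pocket_a top [ 0.227 -0.209  0.011] 0.75
pocket_a top [0.333 0.068 0.005] 0.65
pocket_a top [ 0.658 -0.02   0.052] 0.62
insert top [ 0.608 -0.026  0.046] 0.72
insert top [ 0.784 -0.252 -0.002] 0.72
insert top [ 0.353  0.112 -0.   ] 0.62
insert top [ 0.25  -0.254 -0.   ] 0.6
top [  30   36   60   50 1534] blue rect [ 0.6066 -0.0256  0.052 ]
pocket_a side [ 0.553 -0.032  0.054] 0.96
pocket_a side [ 0.656 -0.022  0.047] 0.96
pocket_a side [ 0.222 -0.21   0.008] 0.87
pocket_a side [0.334 0.066 0.006] 0.75
pocket_a side [0.378 0.154 0.006] 0.74
pocket_a side [ 0.277 -0.291  0.005] 0.64
pocket_a side [ 0.767 -0.076 -0.002] 0.59
insert side [ 0.354  0.107 -0.001] 0.83
insert side [ 0.605 -0.03   0.045] 0.82
insert side [ 0.254 -0.253 -0.002] 0.8
side [  20   31   83   67 2511] blue rect [ 0.6063 -0.0347  0.052 ]
```

Request:
{"fn": "arm_command", "kwargs": {"plan": [{"claw": 0.9,"tx": 0,"ty": 0,"tz": 0,"ax": 0,"ay": 0,"az": -6.6},{"claw": 0.9,"tx": 0,"ty": 0,"tz": 0,"ax": 0,"ay": 0,"az": -6.6},{"claw": 0.9,"tx": 0,"ty": 0,"tz": 0,"ax": 0,"ay": 0,"az": -6.6},{"claw": 0.9,"tx": 0,"ty": 0,"tz": 0,"ax": 0,"ay": 0,"az": -6.6},{"claw": 0.9,"tx": 0,"ty": 0,"tz": 0,"ax": 0,"ay": 0,"az": -6.6},{"claw": 0.9,"tx": 0,"ty": 0,"tz": 0,"ax": 0,"ay": 0,"az": -6.6},{"claw": 0.9,"tx": 0.0039,"ty": 0.0361,"tz": 0,"ax": 0,"ay": 0,"az": 0},{"claw": 0.9,"tx": 0.0039,"ty": 0.0361,"tz": 0,"ax": 0,"ay": 0,"az": 0},{"claw": 0.9,"tx": 0.0039,"ty": 0.0361,"tz": 0,"ax": 0,"ay": 0,"az": 0},{"claw": 0.9,"tx": 0.0039,"ty": 0.0361,"tz": 0,"ax": 0,"ay": 0,"az": 0}]}}

```text
clock: 40.02
tcp_pos: [0.5611, -0.0338, 0.3009]
orientation: [-2.062, -2.37, 0.001]
contact_force: [0.7, 0.3, 0.2]
grip_width: 0.025
gripper_force: 39.6
```

Request:
{"fn": "arm_command", "kwargs": {"plan": [{"claw": 0.9,"tx": 0,"ty": 0,"tz": 0.015,"ax": 0,"ay": 0,"az": 0},{"claw": 0.9,"tx": 0,"ty": 0,"tz": 0.02,"ax": 0,"ay": 0,"az": 0},{"claw": 0.9,"tx": 0,"ty": 0,"tz": 0.018,"ax": 0,"ay": 0,"az": 0},{"claw": 0.9,"tx": 0,"ty": 0,"tz": 0,"ax": 0,"ay": 0,"az": 0},{"claw": 0.9,"tx": 0,"ty": 0,"tz": 0,"ax": 0,"ay": 0,"az": 0},{"claw": 0.9,"tx": 0,"ty": 0,"tz": 0,"ax": 0,"ay": 0,"az": 0},{"claw": 0.9,"tx": 0,"ty": 0,"tz": 0,"ax": 0,"ay": 0,"az": 0},{"claw": 0.9,"tx": 0,"ty": 0,"tz": 0,"ax": 0,"ay": 0,"az": 0},{"claw": 0.9,"tx": 0,"ty": 0,"tz": 0,"ax": 0,"ay": 0,"az": 0},{"claw": 0.9,"tx": 0,"ty": 0,"tz": 0,"ax": 0,"ay": 0,"az": 0}]}}

```text
clock: 40.85
tcp_pos: [0.5598, -0.034, 0.2488]
orientation: [2.061, 2.37, 0.001]
contact_force: [0.2, -1.0, 0.2]
grip_width: 0.0251
gripper_force: 39.6
```

```bash
python3 - <<'E'
from h import *
st(); to(.559,-.0338,.2286,98)
save("side","p1.png",(250,170,350,260),6)
E
```

```text
t 40.85 tcp [ 0.5598 -0.034   0.2488] x [-0.139  0.99  -0.   ] y [0.99  0.139 0.001] z [ 0.001 -0.    -1.   ] F [ 0.2 -1.   0.2] w 0.0251 gf 39.6
yaw now 97.99 az first -0.01 then tx,ty,tz [ 0.0003 -0.0007  0.0202] rows 0.5
```

View pics/p1.png

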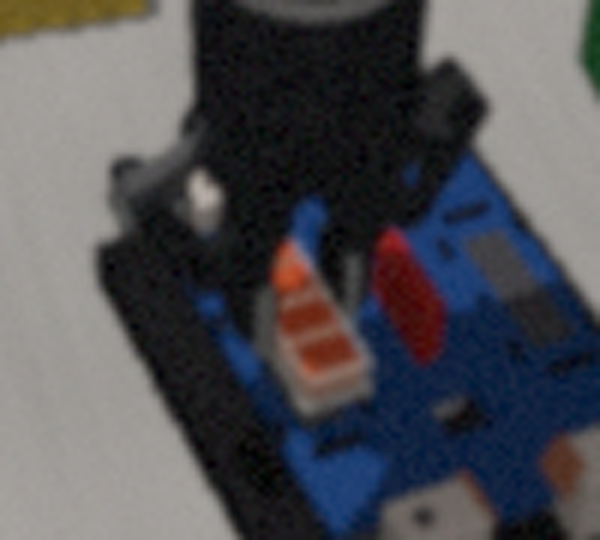

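The slide hangs level over the near pocket. Its near end is at (340,398), the pocket's end tab at (335,440).

```bash
python3 - <<'E'
from h import *
y=np.radians(8.0); X=np.array([np.cos(y),np.sin(y)]);Y=np.array([-np.sin(y),np.cos(y)])
c=np.array(r.get_obs()["tcp_pos"])[:2]
f=lambda u,v,z:px2w("side",250+(u+.5)/6-.5,170+(v+.5)/6-.5,z)[:2]-c
for n,p in(("end bottom L",f(308,418,.072)),("end bottom R",f(372,396,.072)),("end top L",f(305,395,.088)),("end top R",f(370,366,.088)),("tab",f(335,440,.055))): print(n,np.round([p@X*1000,p@Y*1000],1))
E
```

```text
end bottom L [-13.  -39.5]
end bottom R [ 12.  -39.6]
end top L [-15.6 -41.2]
end top R [ 10.8 -38.6]
tab [ -2.1 -40.4]
```

Request:
{"fn": "arm_command", "kwargs": {"plan": [{"claw": 0.9,"tx": 0.0015,"ty": -0.0007,"tz": 0.004,"ax": 0,"ay": 0,"az": 0},{"claw": 0.9,"tx": 0,"ty": 0,"tz": 0.004,"ax": 0,"ay": 0,"az": 0},{"claw": 0.9,"tx": 0,"ty": 0,"tz": 0.003,"ax": 0,"ay": 0,"az": 0},{"claw": 0.9,"tx": 0,"ty": 0,"tz": 0.003,"ax": 0,"ay": 0,"az": 0},{"claw": 0.9,"tx": 0,"ty": 0,"tz": 0.002,"ax": 0,"ay": 0,"az": 0},{"claw": 0.9,"tx": 0,"ty": 0,"tz": 0.001,"ax": 0,"ay": 0,"az": 0},{"claw": 0.9,"tx": 0,"ty": 0,"tz": 0.001,"ax": 0,"ay": 0,"az": 0},{"claw": 0.9,"tx": 0,"ty": 0,"tz": 0,"ax": 0,"ay": 0,"az": 0},{"claw": 0.9,"tx": 0,"ty": 0,"tz": 0,"ax": 0,"ay": 0,"az": 0},{"claw": 0.9,"tx": 0,"ty": 0,"tz": 0,"ax": 0,"ay": 0,"az": 0}]}}

```text
clock: 41.73
tcp_pos: [0.5588, -0.0325, 0.2303]
orientation: [2.061, 2.371, 0.0]
contact_force: [0.0, -0.6, -1.1]
grip_width: 0.0245
gripper_force: 39.6
```

```bash
python3 - <<'E'
from h import *
st(); print(np.round(r.get_obs()["moment"],2))
E
```

```text
t 41.73 tcp [ 0.5588 -0.0325  0.2303] x [-0.139  0.99  -0.   ] y [0.99  0.139 0.   ] z [ 0. -0. -1.] F [ 0.  -0.6 -1.1] w 0.0245 gf 39.6
[-0.02  0.02  0.  ]
```

Request:
{"fn": "arm_command", "kwargs": {"plan": [{"claw": 0.9,"tx": 0,"ty": 0,"tz": 0.0015,"ax": 0,"ay": 0,"az": 0},{"claw": 0.9,"tx": 0,"ty": 0,"tz": 0,"ax": 0,"ay": 0,"az": 0},{"claw": 0.9,"tx": 0,"ty": 0,"tz": 0,"ax": 0,"ay": 0,"az": 0},{"claw": 0.6,"tx": 0,"ty": 0,"tz": 0,"ax": 0,"ay": 0,"az": 0},{"claw": 0.55,"tx": 0,"ty": 0,"tz": 0,"ax": 0,"ay": 0,"az": 0},{"claw": 0.55,"tx": 0,"ty": 0,"tz": 0,"ax": 0,"ay": 0,"az": 0},{"claw": 0.55,"tx": 0,"ty": 0,"tz": -0.005,"ax": 0,"ay": 0,"az": 0},{"claw": 0.55,"tx": 0,"ty": 0,"tz": -0.015,"ax": 0,"ay": 0,"az": 0},{"claw": 0.55,"tx": 0,"ty": 0,"tz": -0.03,"ax": 0,"ay": 0,"az": 0},{"claw": 0.55,"tx": 0,"ty": 0,"tz": -0.04,"ax": 0,"ay": 0,"az": 0}]}}

```text
clock: 42.57
tcp_pos: [0.5576, -0.0328, 0.3177]
orientation: [-2.058, -2.368, 0.005]
contact_force: [0.8, -0.9, -0.3]
grip_width: 0.039
gripper_force: 0.0
```

Request:
{"fn": "arm_command", "kwargs": {"plan": [{"claw": 0.55,"tx": 0,"ty": 0,"tz": -0.03,"ax": 0,"ay": 0,"az": 0},{"claw": 0.55,"tx": -0.035,"ty": 0,"tz": 0,"ax": 0,"ay": 0,"az": 0},{"claw": 0.55,"tx": -0.035,"ty": 0,"tz": 0,"ax": 0,"ay": 0,"az": 0},{"claw": 0.55,"tx": -0.035,"ty": 0,"tz": 0,"ax": 0,"ay": 0,"az": 0},{"claw": 0.55,"tx": -0.035,"ty": 0,"tz": 0,"ax": 0,"ay": 0,"az": 0},{"claw": 0.55,"tx": -0.035,"ty": 0,"tz": 0,"ax": 0,"ay": 0,"az": 0},{"claw": 0.55,"tx": -0.035,"ty": 0,"tz": 0,"ax": 0,"ay": 0,"az": 0},{"claw": 0.55,"tx": -0.03,"ty": 0,"tz": 0,"ax": 0,"ay": 0,"az": 0},{"claw": 0.55,"tx": -0.03,"ty": 0,"tz": 0,"ax": 0,"ay": 0,"az": 0},{"claw": 0.55,"tx": 0,"ty": 0,"tz": 0,"ax": 0,"ay": 0,"az": 0}]}}

```text
clock: 43.4
tcp_pos: [0.5952, -0.308, 0.3484]
orientation: [2.071, 2.36, -0.005]
contact_force: [-1.1, -0.9, -0.8]
grip_width: 0.0385
gripper_force: 0.0
```

```bash
python3 - <<'E'
from h import *
st()
i=r.grab_frame("top")[150:240,245:345,::-1]; k=r.grab_frame("side"); b=k[170:270,260:380,::-1]
a=cv2.resize(i,(400,360),interpolation=3); b=cv2.resize(b,(400,333),interpolation=3)
o=np.zeros((360,800,3),np.uint8); o[:,:400]=a; o[:333,400:]=b; cv2.imwrite("pics/fin.png",o)
for n in("top","side"):
  for t in("slide1","insert"):
    for d in r.tip_of(t,n): print(t,n,np.round(w(n,d["location"]),3),round(d["confidence"],2))
orange("top",(245,150,345,240),.068); orange("side",(250,170,350,270),.068)
E
```

```text
t 43.4 tcp [ 0.5952 -0.308   0.3484] x [-0.13   0.992 -0.004] y [ 0.992  0.13  -0.001] z [-0.    -0.004 -1.   ] F [-1.1 -0.9 -0.8] w 0.0385 gf 0.0
slide1 top [ 0.56  -0.03   0.055] 0.53
insert top [ 0.249 -0.251 -0.   ] 0.77
insert top [ 0.354  0.114 -0.   ] 0.72
insert top [ 0.61  -0.025  0.048] 0.68
slide1 side [ 0.683 -0.405 -0.002] 0.71
slide1 side [ 0.559 -0.028  0.049] 0.67
insert side [ 0.605 -0.03   0.046] 0.69
insert side [ 0.251 -0.255 -0.003] 0.68
insert side [ 0.353  0.109 -0.007] 0.64
insert side [0.465 0.348 0.004] 0.64
top 160 c [ 0.588  -0.0289  0.068 ] len [0.1829 0.0792] az -81.9
side 244 c [ 0.5886 -0.0489  0.068 ] len [0.0854 0.1831] az -81.9
```

View pics/fin.png

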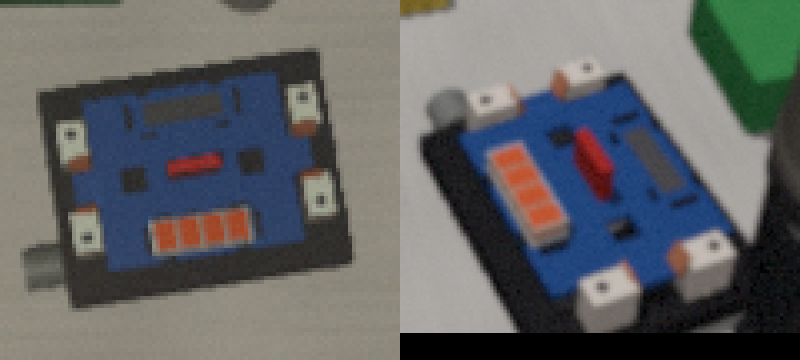

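The slide lies in the pocket at (201,231) in the top panel and (528,195) in the side panel. Next is a numeric check that it is centred and not resting on an end tab.

```bash
python3 - <<'E'
from h import *
y=np.radians(8.0); X=np.array([np.cos(y),np.sin(y)]);Y=np.array([-np.sin(y),np.cos(y)])
def t(u,v,z): return px2w("top",245+(u+.5)/4-.5,150+(v+.5)/4-.5,z)[:2]
def s(u,v,z): return px2w("side",260+(u-400+.5)*.3-.5,170+(v+.5)*.3-.5,z)[:2]
def rel(n,p,o): d=p-o; print(n,np.round([d@X*1000,d@Y*1000],1))
orange("top",(280,200,310,216),.068); orange("side",(284,212,318,248),.068)
# insert centre per camera: fin top centre z=.084, other pocket floor z=.052
for n,f,fin,pb,holes,sl in(("top",t,(194,164),(183,108),((134,180),(251,160)),(201,231)),("side",s,(593,163),(655,160),((562,137),(623,229)),(528,195))):
    h=np.mean([f(*q,.052) for q in holes],0); print(n,"fin",f(*fin,.065),"holes",h)
    rel(" pocketB vs holes",f(*pb,.052),h); rel(" slide vs holes",f(*sl,.066),h)
# slide top outline corners
for z in(.068,.071):
    q=[t(*p,z) for p in((149,222),(250,207),(255,240),(155,255))]; print(z,np.mean(q,0))
E
```

```text
top 129 c [ 0.5589 -0.031   0.068 ] len [0.0672 0.0199] az -83.5
side 209 c [ 0.5749 -0.0266  0.068 ] len [0.0595 0.0709] az -85.4
top fin [ 0.60994051 -0.0264536 ] holes [ 0.60772196 -0.02560031]
 pocketB vs holes [48.4 -0.7]
 slide vs holes [-49.1   2. ]
side fin [ 0.60778148 -0.02341233] holes [ 0.60594996 -0.02826119]
 pocketB vs holes [48.8 -0.2]
 slide vs holes [-49.8  -4.1]
0.068 [ 0.55853076 -0.03129906]
0.071 [ 0.55808525 -0.03120736]
```

```bash
python3 - <<'E'
from h import *
st(); print(r.hand_in())
E
```

```text
t 43.9 tcp [ 0.5965 -0.299   0.3489] x [-0.14  0.99 -0.  ] y [0.99 0.14 0.  ] z [ 0. -0. -1.] F [-0.3 -0.5 -0. ] w 0.0385 gf 0.0
the job is handed in; nothing more can be done
None
```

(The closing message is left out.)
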